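# Bolt the carriers into the marking press and give them one stroke

### The job

Draw the press's hold-down bolt fully back out of the bed, lay every brass carrier that is on the bench flat in a bed slot of its own (any slot, foot down, foot along the slot), and slide the bolt across them fully home into its keeper. Then pull the sprung lever through its full stroke and ease it slowly back to rest, never letting it fly back. Leave the other things on the bench where they are.

Things in the scene. Friction and masses are not known exactly. Their poses are not given: they have to be found in the camera images.
- press: Fixed hand press on a green base (reaches x -65..155, y -135..155 mm, 12 thick). Origin on the table under the bed's middle; x away from the robot (yaw within 0.1 rad), y left, z up. Bed: steel tray, inside 92 (x) by 140 mm (y), floor at z 20, walls to z 30; 3 ribs along x, 4 wide, 5 high, make 4 slots. Behind (x over 64) a housing 78 mm high; at y 120-132 a cheek 95 high.
- slot1 (a point): Middle of the floor of bed slot 1 (slots run along the press's x, counted from the right), 92 x 32 mm, floor 20 mm above the table.
- slot2 (a point): Middle of the floor of bed slot 2 (slots run along the press's x, counted from the right), 92 x 32 mm, floor 20 mm above the table.
- slot3 (a point): Middle of the floor of bed slot 3 (slots run along the press's x, counted from the right), 92 x 32 mm, floor 20 mm above the table.
- slot4 (a point): Middle of the floor of bed slot 4 (slots run along the press's x, counted from the right), 92 x 32 mm, floor 20 mm above the table.
- bolt (a joint): Travel of the hold-down bolt (m): 0 = home in its keeper, 0.160 = fully drawn. A 12 mm steel rod sliding along the press's y: drawn to the right (-y), home to the left. It crosses the bed at press x = -28 mm, its underside 15 mm over the bed floor, 3 mm over the feet of carriers lying flat. Tip at y = -68 mm drawn, +92 home. Friction about 2 N; stays where left.
- keeper (a point): Middle of the bolt's keeper, a dark steel bracket left of the bed (press x -28, y 80 to 100 mm), 55 mm high; the bolt's tip rests in it when home.
- bolt_knob (a point): Middle of the bolt's upright black grip, a cylinder 18 mm in diameter, 38 mm tall (67 to 105 mm above the table, this point 86); at press y = -135 mm with the bolt home, -295 drawn. Can be pinched from above. A 12 mm stem below it; the bolt's guides beside the bed are 54 mm high, the track under the bolt 12 mm high.
- lever (a joint): Angle of the sprung lever (rad): 0 = rest, leaning 0.25 rad away from the robot; 1.0 = end of stroke, leaning 0.75 rad towards the robot. Turns about an axis along the press's y. Spring: about 0.4 N m at rest, 1.9 N m at the end (12 N at the grip); let go there it flies back at over 2 rad/s.
- lever_grip (a point): Point on the lever's black round handgrip: 20 mm in diameter, 80 mm long, along the press's y; 45 mm left of the lever arm, 35 mm from the free left end. Moves in an arc of radius 160 mm about the lever's axis; 230 mm above the table at rest, 192 mm at the end of the stroke. Can be taken from above.
- lever_pivot (a point): Point on the lever's axis at the lever arm, 75 mm above the table (30 mm in x, 144 mm in y from the press origin). The grip point lies 45 mm further along the press's y than this point.
- carrier1: Brass carrier (may be absent; all four alike): a flat foot 80 x 24 x 12 mm (x, y, z) with an upright tab in its middle, 16 x 12 mm (x, y), from 12 to 41 mm above the underside. Origin at the middle of the underside, x along the foot. About 0.17 to 0.34 kg. Lies on its foot on the table at the start; same either way round.
- carrier2: Brass carrier (may be absent; all four alike): a flat foot 80 x 24 x 12 mm (x, y, z) with an upright tab in its middle, 16 x 12 mm (x, y), from 12 to 41 mm above the underside. Origin at the middle of the underside, x along the foot. About 0.17 to 0.34 kg. Lies on its foot on the table at the start; same either way round.
- carrier3: Brass carrier (may be absent; all four alike): a flat foot 80 x 24 x 12 mm (x, y, z) with an upright tab in its middle, 16 x 12 mm (x, y), from 12 to 41 mm above the underside. Origin at the middle of the underside, x along the foot. About 0.17 to 0.34 kg. Lies on its foot on the table at the start; same either way round.
- carrier4: Brass carrier (may be absent; all four alike): a flat foot 80 x 24 x 12 mm (x, y, z) with an upright tab in its middle, 16 x 12 mm (x, y), from 12 to 41 mm above the underside. Origin at the middle of the underside, x along the foot. About 0.17 to 0.34 kg. Lies on its foot on the table at the start; same either way round.
- tool_jar: Bystander: white plastic jar 72 mm across full of hand tools. Leave it alone. Origin on its underside.
- flux_jar: Bystander: small amber glass jar 56 mm across, 65 mm tall, in front of the press. Leave it alone. Origin on its underside.
- bench_pin: Bystander: wooden bench pin block 130 x 60 x 35 mm. Leave it alone. Origin on its underside.
- file: Bystander: file with a yellow handle, 230 mm long. Leave it alone. Origin on its underside.
- wax_block: Bystander: green carving-wax block 90 x 60 x 30 mm. Leave it alone. Origin on its underside.
Mind the look-alikes: they are no part of the job. What is shaped like the carrier1 but purple is not meant.

How it is judged:
By the outcome, as a careful person would: the job done as asked, in the order asked, and still so for the second after the job is handed in, with the robot touching nothing.
Of carrier1, carrier2, carrier3, carrier4 only 3 to 4 are there at a start; the rules pass over those that are not, and their reading is None.
At some moment in a run one of carrier1, carrier2, carrier3, carrier4 may be knocked a few centimetres aside while the robot is not near it.
It also fails if it takes over 210 s, if anything falls off the work surface, if the arm or the gripper's body presses on something with over 40 N, if the wrist force passes 120 N, or if a joint passes its speed limit or range.

### The arm

A 7-joint arm with a two-finger parallel gripper is mounted at the origin on the work surface. World frame = base frame: x ahead of the robot, y to its left, z up, the work surface at z = 0. Lengths are in m, angles in rad, forces in N, time in s.
With the tool pointing down it reaches from about 0.35 to 0.9 m from the base axis. Payload 8.1 kg.
Tool frame: the origin (TCP) lies at the centre of the arm's flange, where the gripper is bolted on; the fingertips stand 178 mm ahead of it and the grasp point (between the pads) lies 159 mm ahead of it; z points along the fingers, y is the line along which they close (so a half turn about z gives the same grasp; the last joint's range is limited). The gripper opens to 92 mm and grips with 3 to 60 N. Pads are 19 mm wide; open, the fingers measure 130 mm over their backs; the gripper's body (75 mm by 190 mm) begins 47 mm behind the grasp point.
Start: joints at [1.141, 0.434, 0.025, 1.573, -0.012, 1.134, -0.075], TCP at [0.201, -0.592, 0.405] pointing down, gripper open.
Joint ranges: [-2.62, 2.62], [-0.44, 2.09], [-1.27, 1.32], [0.08, 2.57], [-1.32, 4.46], [0.12, 2], [-2.74, 2.74]. Speed limits (rad/s): [2.22, 2.22, 3.01, 3.01, 3.14, 3.14, 3.14].

### API

Orientations are given as a rotation vector (axis times angle).
In Python, from cell import arm gives the robot as it stands. The module is installed in compiled form; this text tells all that it offers.
- The arm moves only by the shell command python3 -m inch 'ROWS' [FORCE]. ROWS is text: rows parted by semicolons, each of 5 numbers parted by spaces: the shift along the tool's x, y, z in m, then the turn about the tool's z in rad, then the finger opening in m, from 0 to 0.0918. In form: x y z roll fingers; .... A call has 1 to 5 rows; each row is the pose to reach, as a shift and turn from the pose commanded when the call began, along the tool's axes at that moment; what a row does not reach only later rows make up. A row lasts 1/10 s, in which the tool goes at most 50 mm and 8.59 degrees, less where a joint would pass 70% of its speed; a pose out of reach is approached as far as the arm can. A call with a gripper value outside its range is refused whole. The fingers move at their own pace and stop on an object; FORCE is the grip in N (left out, the last holds). Time passes only in rows, so rows that repeat a pose let the fingers close. It gives the time, the measured TCP pose, the force, the opening and the grip force at its end, in the units of the state.
- arm.observe(): the state, without advancing time (a new reading comes with each control period).
- arm.get_image(name): name is "scene" or "top" or "wrist"; returns the picture (480x640x3 uint8, red, green, blue); there is no depth.
- arm.get_calibration(name): a dict with "intrinsics" (3x3 intrinsics, pixels), "pose" (4x4, takes a point from camera to world coordinates). Camera axes: x right, y up, looking along -z (the intrinsics and any distortion apply to the point x, -y, -z); pixel columns grow to the right and rows downward; lengths in m; the calibration is good to about 2 mm. The wrist camera is an equidistant fisheye: a pixel r from the principal point sees the ray r / f radians off the axis. A picture is of the moment at which its call begins: read the wrist's pose just before it. get_calibration takes no time and is no camera call; for the wrist camera it gives the pose at the moment of the call.
- arm.sign_off(): hands the job in; it is judged then, once.
Trained networks look in the newest picture that a camera, given by its name, has taken for a name from the list of things; names that differ only in an ending like _2 or _b are one class to them, and where a whole thing is asked for, a point or a joint stands for the part that bears it (a point fixed in the world has none). Each returns a list of dicts, best first, with "conf" (0 to 1); they miss things now and then, are a little off and sometimes report something else, mostly with a low value. They report only what shows in the picture. A call takes as long as a camera call. They do not tell look-alikes from the thing itself.
- arm.look_for(camera, query): "point" ([row, column] in pixels, amid what is visible of it).
- arm.silhouettes(camera, query): "region" (480x640 bool, what is visible of it) and "point" ([row, column] in pixels, amid what is visible of it).
- arm.place_of(camera, query): "point" ([row, column] in pixels: a listed point, or the origin of a listed thing).
The state is a dict: "clock": time; "joints": joint angles; "dq": joint speeds; "joint_efforts": joint torques, N m; "position": TCP position; "ee_rot": TCP orientation; "force": force on the tool from outside, world axes, zero at the start; "ft_torque": the same for the moment, N m; "width": opening from 0.0 (shut) to 1.0 (fully open); "gripper_force": force on a finger pad.
Only numpy, scipy, OpenCV 4.12 (cv2) and the standard library are available. Lean on these libraries where they do the work, as an engineer would, in place of code of your own. Each camera call takes 0.05 s, during which the arm holds its last target. There are 200 camera calls.

## Working session

There is one attempt and no reset: what is moved stays moved. The work goes in short steps, Python scripts to look and compute and a shell command to move; the robot and the scene stay as the last step left them, time stands still between calls to the robot, and variables do not carry over. Pictures are saved under pics/ and viewed, at most 14 in all, crops included, and the job is handed in when it is done.

```bash
mkdir -p pics
cat > h.py <<'E'
import numpy as np, cv2
from cell import arm
from scipy.spatial.transform import Rotation as R
def save(cam,name):
    im=arm.get_image(cam); cv2.imwrite('pics/'+name,im[:,:,::-1]); return im
def ray(cam,p,cal=None):
    c=cal or arm.get_calibration(cam); K=np.array(c['intrinsics']); T=np.array(c['pose'])
    x=(p[1]-K[0,2])/K[0,0]; y=(p[0]-K[1,2])/K[1,1]
    if cam=='wrist':
        r=np.hypot(x,y); s=np.sin(r)/r if r>1e-9 else 1; d=np.array([x*s,y*s,np.cos(r)])
    else: d=np.array([x,y,1.])
    d=T[:3,:3]@(d*[1,-1,-1]); return T[:3,3],d/np.linalg.norm(d)
def atz(cam,p,z,cal=None):
    o,d=ray(cam,p,cal); return o+d*(z-o[2])/d[2]
def tri(rs):
    A=np.zeros((3,3));b=np.zeros(3)
    for o,d in rs:
        P=np.eye(3)-np.outer(d,d);A+=P;b+=P@o
    x=np.linalg.solve(A,b); return x,[np.linalg.norm(np.cross(x-o,d)) for o,d in rs]
def proj(cam,X,cal=None):
    c=cal or arm.get_calibration(cam); K=np.array(c['intrinsics']); T=np.array(c['pose'])
    q=(T[:3,:3].T@(np.array(X)-T[:3,3]))*[1,-1,-1]
    if cam=='wrist':
        r=np.hypot(q[0],q[1]);t=np.arctan2(r,q[2]);q=np.array([q[0]/r*t,q[1]/r*t,1])
    return K[1,2]+K[1,1]*q[1]/q[2],K[0,2]+K[0,0]*q[0]/q[2]
E
python3 - <<'E'
from h import *
s=arm.observe();print({k:np.round(v,3) for k,v in s.items()});print(R.from_rotvec(s['ee_rot']).as_matrix().round(3))
for c in ['scene','top']:
    save(c,c+'0.png'); k=arm.get_calibration(c);print(c,np.round(k['pose'],3).tolist(),np.round(k['intrinsics'],1).tolist())
    for q in ['carrier1','press','bolt_knob','lever_grip','lever_pivot','slot1','slot2','slot3','slot4','keeper']:
        print(c,q,[(np.round(r['point']).astype(int).tolist(),round(r['conf'],2)) for r in arm.place_of(c,q)][:6])
E
```

```text
{'clock': np.float64(0.0), 'joints': array([ 1.141,  0.435,  0.025,  1.574, -0.012,  1.134, -0.075]), 'dq': array([ 0.001,  0.001, -0.001, -0.001,  0.001,  0.   , -0.001]), 'joint_efforts': array([ 0.0000e+00, -6.6785e+01,  9.8500e-01, -3.1447e+01, -6.1000e-02,
        4.3000e-02,  0.0000e+00]), 'position': array([ 0.201, -0.592,  0.404]), 'ee_rot': array([-3.098e+00, -5.110e-01,  1.000e-03]), 'force': array([ 0.107,  0.357, -0.42 ]), 'ft_torque': array([ 0.002, -0.012, -0.002]), 'gripper_force': np.float64(0.0), 'width': np.float64(1.0)}
[[ 0.947  0.321 -0.001]
 [ 0.321 -0.947  0.001]
 [-0.    -0.002 -1.   ]]
scene [[-0.782, -0.382, 0.492, 1.027], [0.623, -0.461, 0.632, 0.644], [-0.015, 0.801, 0.598, 0.773], [0.0, 0.0, 0.0, 1.0]] [[500.2, 0.0, 320.6], [0.0, 500.2, 239.3], [0.0, 0.0, 1.0]]
scene carrier1 [([406, 452], 0.94), ([311, 403], 0.86), ([215, 236], 0.76), ([226, 286], 0.55), ([246, 314], 0.53), ([221, 328], 0.49)]
scene press [([307, 302], 0.88), ([315, 314], 0.69)]
scene bolt_knob [([234, 262], 0.76)]
scene lever_grip [([286, 332], 0.88), ([369, 412], 0.37)]
scene lever_piv
[... 795 characters left out ...]
, 0.78), ([286, 370], 0.77), ([325, 404], 0.75), ([254, 479], 0.75)]
top press [([222, 302], 0.55)]
top bolt_knob [([226, 386], 0.57), ([220, 330], 0.42)]
top lever_grip [([175, 207], 0.81), ([221, 306], 0.37), ([284, 366], 0.2)]
top lever_pivot [([207, 242], 0.9)]
top slot1 [([221, 301], 0.97), ([221, 287], 0.96), ([223, 314], 0.88), ([220, 329], 0.75)]
top slot2 [([221, 301], 0.97), ([221, 287], 0.96), ([223, 314], 0.88), ([220, 329], 0.75)]
top slot3 [([221, 301], 0.97), ([221, 287], 0.96), ([223, 314], 0.88), ([220, 329], 0.75)]
top slot4 [([221, 301], 0.97), ([221, 287], 0.96), ([223, 314], 0.88), ([220, 329], 0.75)]
top keeper [([235, 269], 0.87), ([188, 458], 0.54), ([284, 435], 0.2)]
```

View pics/top0.png

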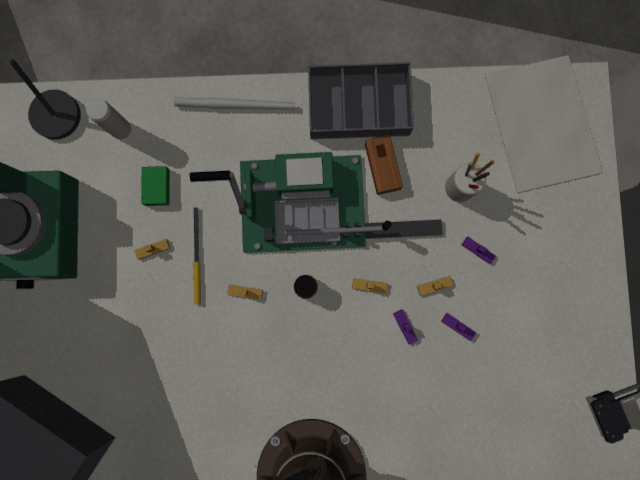

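View pics/scene0.png

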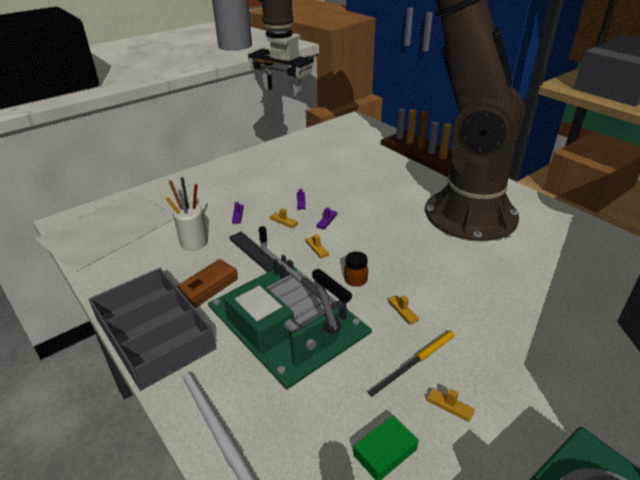

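The top view shows four brass carriers at (row, col) about (248,152), (292,246), (286,370) and (286,436). The purple look-alikes are at (250,479), (326,404) and (326,459), and the yellow file handle at (283,197) is another possible confusion. By the description I choose the four brass ones. The scene view shows the same brass set at (405,451), (308,403), (246,317) and (218,284). The bolt is home, with its knob at top (226,386).

```bash
cat >> h.py <<'E'
def brass(cam,im=None,zf=0.012,amin=120):
    """brass carriers: foot rect seen in cam, at foot-top height: center xy, yaw"""
    im=arm.get_image(cam) if im is None else im
    hsv=cv2.cvtColor(im,cv2.COLOR_RGB2HSV)
    m=((hsv[...,0]>12)&(hsv[...,0]<25)&(hsv[...,1]>120)&(hsv[...,2]>60)).astype(np.uint8)
    m=cv2.morphologyEx(m,cv2.MORPH_CLOSE,np.ones((3,3)))
    n,l,st,ce=cv2.connectedComponentsWithStats(m); out=[]; cal=arm.get_calibration(cam)
    for i in range(1,n):
        if st[i,4]<amin: continue
        ys,xs=np.nonzero(l==i)
        W=np.array([atz(cam,(a,b),zf,cal)[:2] for a,b in zip(ys,xs)])
        (c,wh,ang)=cv2.minAreaRect((W*1000).astype(np.float32))
        w,h=wh; a=ang if w>=h else ang+90; a=(a+90)%180-90
        out.append((ce[i][::-1].round(0).tolist(),np.round(c,1).tolist(),np.round(sorted(wh),1).tolist(),round(a,1)))
    return out
E
python3 - <<'E'
from h import *
im={c:arm.get_image(c) for c in ['top','scene']}
for c in im:
    print(c); [print(o) for o in brass(c,im[c])]
def pl(c,q): return [(r['point'],r['conf']) for r in arm.place_of(c,q) if r['conf']>.3]
T=pl('top','carrier1');S=pl('scene','carrier1')
print('top carriers',[(np.round(p).tolist(),atz('top',p,0)[:2].round(3).tolist()) for p,_ in T])
for p,_ in T:
    for q,_ in S:
        x,e=tri([ray('top',p),ray('scene',q)])
        if max(e)<.006: print('car',x.round(4),max(e).round(4),np.round(p))
for q in ['slot1','bolt_knob','lever_grip','lever_pivot','keeper','flux_jar','press']:
    A=pl('top',q);B=pl('scene',q)
    for p,_ in A:
        for r,_ in B:
            x,e=tri([ray('top',p),ray('scene',r)])
            if max(e)<.008: print(q,x.round(4),max(e).round(4),np.round(p))
E
```

```text
top
([165.0, 383.0], [710.1, -192.3], [60.6, 129.4], 10.8)
([249.0, 152.0], [521.5, 360.5], [23.2, 78.7], -72.3)
([283.0, 197.0], [441.1, 253.6], [14.1, 98.3], -0.3)
([286.0, 435.0], [417.1, -299.6], [22.1, 80.2], -74.0)
([285.0, 369.0], [421.7, -148.4], [22.7, 79.3], 80.3)
([292.0, 244.0], [415.1, 142.8], [22.6, 78.9], 79.4)
scene
([51.0, 339.0], [-776.8, -1498.2], [514.6, 2147.7], 53.2)
([18.0, 257.0], [-740.0, -2233.8], [89.7, 550.2], 59.4)
([98.0, 587.0], [-1027.8, -255.9], [309.7, 590.1], 58.9)
([125.0, 411.0], [-289.0, -492.4], [19.9, 283.0], 41.6)
([139.0, 445.0], [-289.9, -333.9], [21.8, 266.9], 38.1)
([176.0, 592.0], [-477.5, 132.3], [346.0, 536.0], 7.6)
([218.0, 283.0], [410.3, -295.5], [57.8, 86.8], -78.8)
([246.0, 317.0], [420.9, -143.5], [36.8, 90.0], 78.9)
([281.0, 209.0], [696.5, -200.3], [86.8, 134.3], 11.6)
([276.0, 357.0], [424.5, 4.4], [47.2, 62.5], 45.9)
([308.0, 403.0], [420.3, 146.6], [41.4, 85.8], 65.0)
([345.0, 435.0], [441.3, 256.7], [17.1, 105.8], 0.5)
([403.0, 450.0], [519.1, 360.6], [46.0, 79.8], -72.0)
top carriers [([248.0, 155.0], [0.525, 0.355]), ([327
[... 373 characters left out ...]
1  2.00e-04] 0.0058 [249. 480.]
car [ 0.4066  0.1407 -0.0063] 0.0012 [295. 247.]
car [ 0.4261 -0.1466  0.0062] 0.0018 [284. 368.]
slot1 [ 0.5735 -0.0316  0.0102] 0.0029 [223. 316.]
slot1 [ 0.5767 -0.0636  0.0195] 0.0003 [220. 331.]
slot1 [0.574  0.0388 0.0096] 0.0008 [223. 288.]
slot1 [0.5759 0.0085 0.0255] 0.0019 [220. 300.]
bolt_knob [ 0.5494 -0.182   0.0769] 0.0028 [228. 384.]
lever_grip [0.6406 0.1806 0.23  ] 0.0005 [177. 209.]
lever_pivot [0.6018 0.1393 0.0713] 0.0002 [208. 241.]
keeper [0.5436 0.0797 0.0293] 0.0036 [234. 271.]
flux_jar [ 4.228e-01 -4.100e-03 -1.000e-04] 0.0035 [286. 308.]
press [0.58   0.0026 0.0065] 0.0002 [220. 303.]
press [ 0.5752 -0.0167 -0.0103] 0.0074 [221. 313.]
```

```bash
python3 -m inch '0.04 -0.026 0 0.06 0.09; 0.08 -0.052 0 0.12 0.09; 0.12 -0.078 0 0.18 0.09; 0.16 -0.104 0 0.24 0.09; 0.2 -0.13 0 0.305 0.09' 30
python3 - <<'E'
from h import *
s=arm.observe();print(s['position'],R.from_rotvec(s['ee_rot']).as_matrix().round(3).tolist())
k=arm.get_calibration('wrist');print(np.round(k['pose'],3).tolist(),np.round(k['intrinsics'],1).tolist())
E
```

```text
clock: 2.5
position: [0.3492, -0.403, 0.4049]
ee_rot: [3.141, 0.03, 0.001]
force: [0.8, -1.1, -0.1]
width: 0.978
gripper_force: 0.0
[ 0.34917663 -0.4030128   0.40493955] [[1.0, 0.019, 0.0], [0.019, -1.0, -0.0], [0.0, 0.0, -1.0]]
[[0.019, 0.958, 0.286, 0.428], [-1.0, 0.018, 0.006, -0.403], [0.001, -0.286, 0.958, 0.385], [0.0, 0.0, 0.0, 1.0]] [[371.6, 0.0, 319.5], [0.0, 371.6, 242.3], [0.0, 0.0, 1.0]]
```

```bash
python3 -m inch '0.018 -0.045 0 0 0.09; 0.036 -0.09 0 0 0.09; 0.054 -0.135 0 0 0.09; 0.072 -0.18 0 0 0.09; 0.08 -0.22 0 0 0.09'; python3 -m inch '0 0 0 0 0.09'
cat >> h.py <<'E'
def wlook(name,qs):
    cal=arm.get_calibration('wrist'); save('wrist',name); o={}
    for q in qs: o[q]=[(ray('wrist',r['point'],cal),np.round(r['point']).tolist(),round(r['conf'],2)) for r in arm.place_of('wrist',q) if r['conf']>.4]
    return o,cal
E
python3 - <<'E'
from h import *
import pickle
o,cal=wlook('w1.png',['slot1','bolt_knob','keeper','lever_pivot','lever_grip','press','carrier1'])
pickle.dump(o,open('o1.pkl','wb'))
print(arm.observe()['position'])
H={'slot1':.02,'bolt_knob':.086,'keeper':.0275,'lever_pivot':.075,'lever_grip':.23,'press':0,'carrier1':0}
for q in o:
    for (a,d),p,c in o[q]: print(q,p,c,(a+d*(H[q]-a[2])/d[2]).round(4))
print(brass('wrist',amin=300))
E
```

```text
clock: 3.0
position: [0.4246, -0.1803, 0.4051]
ee_rot: [-3.141, -0.037, -0.002]
force: [-0.5, -0.4, 0.4]
width: 0.981
gripper_force: 0.0
clock: 3.1
position: [0.4248, -0.1774, 0.405]
ee_rot: [-3.139, -0.047, -0.002]
force: [0.0, 0.1, 0.5]
width: 0.98
gripper_force: 0.0
[ 0.4232229  -0.18403151  0.40465041]
slot1 [67.0, 176.0] 0.87 [ 0.5755 -0.0274  0.02  ]
slot1 [58.0, 211.0] 0.83 [ 0.5819 -0.0659  0.02  ]
slot1 [65.0, 143.0] 0.78 [0.582  0.0109 0.02  ]
slot1 [74.0, 117.0] 0.66 [0.5758 0.0425 0.02  ]
bolt_knob [71.0, 337.0] 0.72 [ 0.5557 -0.1876  0.086 ]
keeper [102.0, 77.0] 0.88 [0.5496 0.0928 0.0275]
lever_pivot [55.0, 23.0] 0.62 [0.6055 0.1373 0.075 ]
press [68.0, 167.0] 0.6 [ 0.5788 -0.0096  0.    ]
carrier1 [217.0, 431.0] 0.82 [ 0.421  -0.3005  0.    ]
carrier1 [293.0, 360.0] 0.78 [ 0.3296 -0.2268 -0.    ]
carrier1 [212.0, 293.0] 0.76 [ 0.4219 -0.1495  0.    ]
carrier1 [296.0, 460.0] 0.64 [ 0.3267 -0.3494  0.    ]
carrier1 [156.0, 522.0] 0.62 [ 0.498  -0.4066  0.    ]
carrier1 [211.0, 66.0] 0.58 [0.4198 0.1405 0.    ]
[([209.0, 285.0], [424.4, -149.6], [26.7, 78.9], 80.6), ([218.0, 427.0], [418.6, -300.5], [29.4, 80.1], -74.0), ([215.0, 57.0], [418.5, 138.9], [31.8, 85.3], 85.5), ([339.0, 500.0], [263.7, -416.8], [34.1, 88.1], 13.3), ([374.0, 539.0], [194.7, -509.2], [19.9, 144.1], -88.8)]
```

View pics/w1.png

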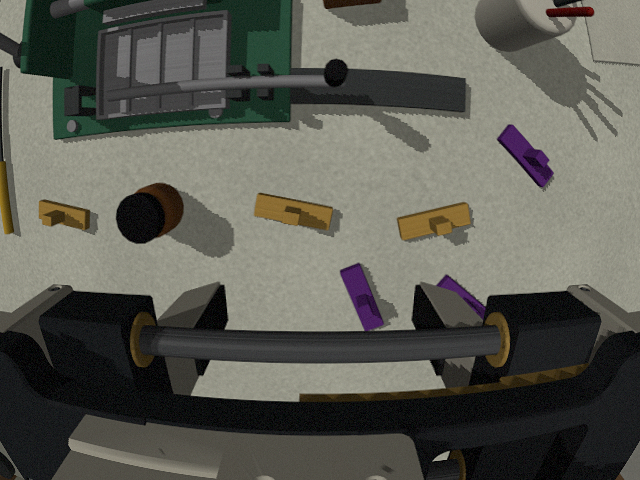

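The wrist view shows the two brass carriers at (212,293) and (220,434), brass again at (213,62), the flux jar at (212,148), and purple ones at (297,362), (295,465) and (155,525). The knob is at (71,337). The bolt's tip stops short of the keeper at (100,73), so it is partly drawn. Next I look again from over the press.

```bash
python3 -m inch '0.015 -0.04 0 0 0.09; 0.03 -0.08 0 0 0.09; 0.045 -0.12 0 0 0.09; 0.055 -0.145 0 0 0.09; 0.055 -0.145 0 0 0.09'
python3 - <<'E'
from h import *
import pickle
o1=pickle.load(open('o1.pkl','rb'))
o,cal=wlook('w2.png',['slot1','bolt_knob','keeper','lever_pivot','lever_grip','press'])
pickle.dump(o,open('o2.pkl','wb'))
print(arm.observe()['position'])
H={'slot1':.02,'bolt_knob':.086,'keeper':.0275,'lever_pivot':.075,'lever_grip':.23,'press':0}
for q in o:
    for (a,d),p,c in o[q]:
        print(q,p,c,(a+d*(H[q]-a[2])/d[2]).round(4))
        for r2,p2,c2 in o1.get(q,[]):
            x,e=tri([(a,d),r2])
            if max(e)<.006:print('   tri',x.round(4),max(e).round(4))
E
```

```text
clock: 4.05
position: [0.4764, -0.0332, 0.4048]
ee_rot: [-3.14, -0.043, -0.001]
force: [0.6, 0.1, 0.0]
width: 0.979
gripper_force: 0.0
[ 0.47511163 -0.03801207  0.40469569]
slot1 [112.0, 355.0] 0.66 [ 0.579  -0.0657  0.02  ]
   tri [ 0.5802 -0.0661  0.022 ] 0.0014
slot1 [112.0, 241.0] 0.65 [0.5773 0.0457 0.02  ]
   tri [0.5777 0.0476 0.0112] 0.0002
slot1 [109.0, 281.0] 0.63 [0.58   0.0062 0.02  ]
   tri [ 0.591   0.0149 -0.0796] 0.0045
   tri [0.5794 0.0049 0.0319] 0.0001
slot1 [110.0, 313.0] 0.59 [ 0.5789 -0.0249  0.02  ]
   tri [ 0.5783 -0.0244  0.0118] 0.0012
   tri [ 0.5709 -0.0252  0.0887] 0.0037
bolt_knob [146.0, 499.0] 0.74 [ 0.5563 -0.186   0.086 ]
   tri [ 0.5563 -0.1877  0.0826] 0.0
keeper [141.0, 198.0] 0.86 [0.5492 0.0877 0.0275]
   tri [0.5488 0.0843 0.0384] 0.0007
lever_pivot [82.0, 136.0] 0.58 [0.6063 0.1329 0.075 ]
   tri [0.604  0.1292 0.0826] 0.0011
press [115.0, 301.0] 0.68 [ 0.5755 -0.0119  0.    ]
   tri [ 0.5762 -0.0127  0.0081] 0.0011
```

View pics/w2.png

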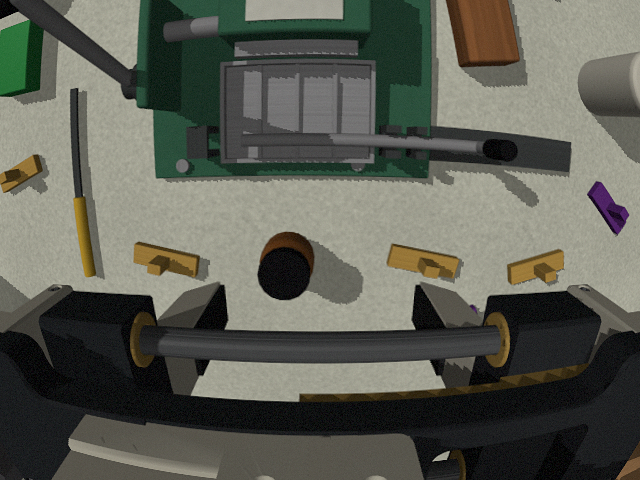

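```bash
python3 -m inch '0.02 0.04 0 0 0.09; 0.04 0.08 0 0 0.09; 0.06 0.12 0 0 0.09; 0.076 0.152 0 0 0.09; 0.076 0.152 0.03 0 0.09'; python3 -m inch '0 0 0 0 0.09; 0 0 0.03 0 0.09'
python3 - <<'E'
from h import *
import cv2
s=arm.observe();print(s['position'],s['ee_rot'])
# tray corners from w2 pose
E
python3 - <<'E'
import cv2
im=cv2.imread('pics/w2.png')[30:190,170:410]
cv2.imwrite('pics/c2.png',cv2.resize(im,None,fx=3.3,fy=3.3,interpolation=cv2.INTER_CUBIC))
E
```

```text
clock: 4.9
position: [0.5565, -0.1938, 0.3773]
ee_rot: [3.137, 0.022, 0.011]
force: [0.4, 0.3, -0.5]
width: 0.983
gripper_force: 0.0
clock: 5.1
position: [0.5555, -0.1873, 0.3475]
ee_rot: [3.14, 0.033, 0.007]
force: [0.2, 0.0, 0.7]
width: 0.981
gripper_force: 0.0
[ 0.55547009 -0.18729342  0.34751546] [3.14048485 0.03346367 0.0073926 ]
```

View pics/c2.png

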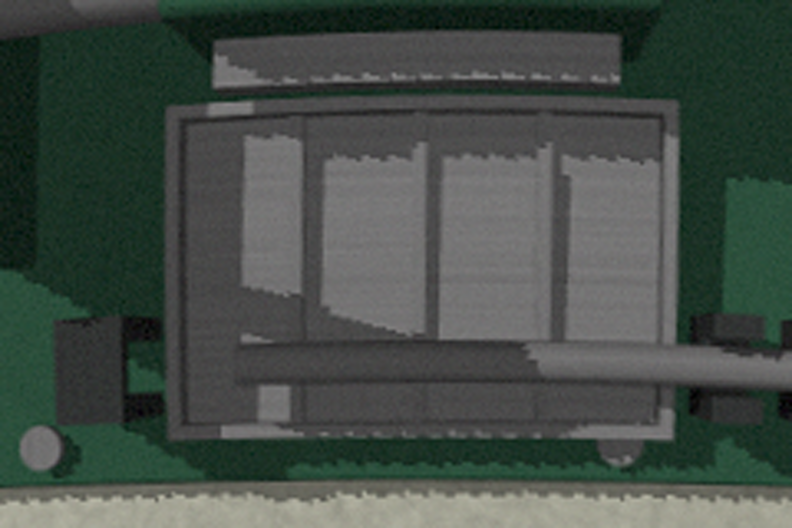

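The crop shows the tray's outer top edges, with corners at crop (x,y) (168,106), (677,102), (673,437) and (168,437). The bolt tip is at x=237, short of the keeper.

```bash
python3 -m inch '0 0 0.04 0 0.09; 0 0 0.075 0 0.09; 0 0 0.1 0 0.09; 0 0 0.1 0 0.09; 0 0 0.1 0 0.0'; python3 -m inch '0 0 0 0 0; 0 0 0 0 0; 0 0 0 0 0' 30
python3 - <<'E'
from h import *
import pickle
s=arm.observe();c=arm.get_calibration('wrist')
def M(p,r): T=np.eye(4);T[:3,:3]=R.from_rotvec(r).as_matrix();T[:3,3]=p;return T
X=np.linalg.inv(M(s['position'],s['ee_rot']))@np.array(c['pose'])
o=pickle.load(open('o2.pkl','rb'));org=o['slot1'][0][0][0]
P=M([.4751,-.0380,.4047],[-3.14,-.043,-.001])@X; print(org,P[:3,3])
P[:3,3]=org; cal=dict(intrinsics=c['intrinsics'],pose=P)
W=np.array([atz('wrist',(y/3.3+30,x/3.3+170),.03,cal)[:2] for x,y in [(168,106),(677,102),(673,437),(168,437)]])
print(W.round(4),W.mean(0).round(4), cv2.minAreaRect((W*1000).astype(np.float32)))
print('edges',[np.linalg.norm(W[i]-W[i-1]).round(4) for i in range(4)])
print(s['position'],s['width'],s['gripper_force'])
E
```

```text
clock: 5.6
position: [0.5549, -0.1868, 0.2459]
ee_rot: [-3.141, -0.035, -0.0]
force: [0.8, 0.0, 0.5]
width: 0.931
gripper_force: 0.0
clock: 5.9
position: [0.555, -0.1872, 0.246]
ee_rot: [3.141, 0.034, 0.003]
force: [-0.2, -0.1, 0.4]
width: 0.681
gripper_force: 0.0
[ 0.55514439 -0.032153    0.38521206] [ 0.55385503 -0.03691777  0.38507783]
[[ 0.6268  0.0647]
 [ 0.6292 -0.0823]
 [ 0.5305 -0.0846]
 [ 0.5277  0.0634]] [ 0.5785 -0.0097] ((578.6289672851562, -9.666175842285156), (99.12687683105469, 148.09957885742188), 1.090839147567749)
edges [np.float64(0.0991), np.float64(0.147), np.float64(0.0987), np.float64(0.1481)]
[ 0.55500848 -0.18720186  0.24602774] 0.6813774257084435 0.0
```

```bash
python3 -m inch '0 0 0 0 0; 0 0 0 0 0; 0 0 0 0 0; 0 0 0 0 0; 0 0 0 0 0' 30;python3 -m inch '0 0 0 0 0; 0 0 0 0 0; 0 0 0 0 0; 0 0 0 0 0; 0 0 0 0 0' 30
```

```text
clock: 6.4
position: [0.5546, -0.1871, 0.2447]
ee_rot: [-3.141, -0.034, 0.0]
force: [-1.1, 1.6, -0.1]
width: 0.249
gripper_force: 1.9
clock: 6.9
position: [0.5546, -0.1869, 0.2447]
ee_rot: [-3.141, -0.034, 0.0]
force: [-0.6, 2.2, -0.2]
width: 0.186
gripper_force: 30.0
```

```bash
python3 -m inch '0 0.02 0 0 0; 0 0.045 0 0 0; 0 0.07 0 0 0; 0 0.095 0 0 0; 0 0.112 0 0 0' ; python3 -m inch '0 0.004 0 0 0; 0 0.008 0 0 0; 0 0.008 0 0 0'; python3 -m inch '0 0.003 0 0 0; 0 0.003 0 0 0;0 0.003 0 0 0'
```

```text
clock: 7.4
position: [0.5568, -0.3007, 0.2447]
ee_rot: [3.141, 0.032, -0.0]
force: [-1.2, 2.4, 1.7]
width: 0.189
gripper_force: 30.0
clock: 7.7
position: [0.5572, -0.3039, 0.2446]
ee_rot: [-3.136, -0.038, 0.004]
force: [-5.3, 12.2, 8.7]
width: 0.189
gripper_force: 30.0
clock: 8.0
position: [0.5574, -0.3044, 0.2446]
ee_rot: [-3.133, -0.041, 0.005]
force: [-5.9, 20.3, 11.8]
width: 0.189
gripper_force: 30.0
```

```bash
python3 -m inch '0 -0.004 0 0 0; 0 -0.004 0 0 0.06; 0 -0.004 0 0 0.06; 0 -0.004 0 0 0.06; 0 -0.004 0 0 0.06';  python3 -m inch '0 0 -0.03 0 0.06; 0 0 -0.07 0 0.06; -0.045 0 -0.09 -0.09 0.06; -0.09 0 -0.09 -0.18 0.06; -0.135 0 -0.09 -0.26 0.06'; python3 -m inch '0 0 0 0 0.06; 0 0 0 0 0.06'
cat >> h.py <<'E'
def carr(name=None,near=.12):
    """wrist look at brass carrier nearest TCP: xy, yaw; how far to go in tool axes"""
    s=arm.observe(); cal=arm.get_calibration('wrist'); im=arm.get_image('wrist')
    if name: cv2.imwrite('pics/'+name,im[:,:,::-1])
    Rt=R.from_rotvec(s['ee_rot']).as_matrix(); yx=np.arctan2(Rt[1,0],Rt[0,0])
    print('tcp',s['position'].round(4),'yaw',yx.round(3),'j7',s['joints'][6].round(2),'rect',[b[1:] for b in brass('wrist',im,amin=300)])
    for r in arm.place_of('wrist','carrier1'):
        p=r['point']; w=atz('wrist',p,0,cal); h=cv2.cvtColor(im,cv2.COLOR_RGB2HSV)[max(0,int(p[0])-4):int(p[0])+5,max(0,int(p[1])-4):int(p[1])+5,0]
        d=Rt.T@(w-s['position']); print('car',np.round(p),round(r['conf'],2),'hue',np.median(h),w[:2].round(4),'tool',d.round(4))
E
python3 -c "
from h import *
carr('b1.png')"
```

```text
clock: 8.5
position: [0.5572, -0.3067, 0.2447]
ee_rot: [3.141, 0.033, 0.0]
force: [0.2, -0.9, 0.6]
width: 0.489
gripper_force: 0.0
clock: 9.0
position: [0.421, -0.3092, 0.3355]
ee_rot: [3.108, 0.446, 0.002]
force: [-0.2, -0.3, 0.5]
width: 0.65
gripper_force: 0.0
clock: 9.2
position: [0.4214, -0.3097, 0.3352]
ee_rot: [3.11, 0.437, 0.001]
force: [1.1, -1.2, 0.6]
width: 0.652
gripper_force: 0.0
tcp [ 0.4214 -0.3097  0.3352] yaw 0.279 j7 -0.86 rect [([424.4, -150.7], [30.4, 81.8], 80.4), ([420.8, -301.0], [28.0, 79.3], -74.0), ([344.3, -465.4], [19.6, 69.6], 25.9), ([300.1, -524.3], [17.9, 225.6], -73.9), ([247.0, -353.7], [9.9, 123.5], -73.9)]
car [171. 447.] 0.98 hue 140.0 [ 0.5009 -0.4058] tool [0.0498 0.114  0.3353]
car [180. 149.] 0.9 hue 20.0 [ 0.4208 -0.1493] tool [ 0.0434 -0.1546  0.3351]
car [226. 308.] 0.81 hue 20.0 [ 0.4186 -0.3023] tool [-0.0008 -0.0081  0.3352]
car [331. 331.] 0.73 hue 139.0 [ 0.3234 -0.3516] tool [-0.1059  0.013   0.3352]
car [297. 207.] 0.65 hue 140.0 [ 0.324  -0.2263] tool [-0.0708 -0.1072  0.3351]
```

View pics/b1.png

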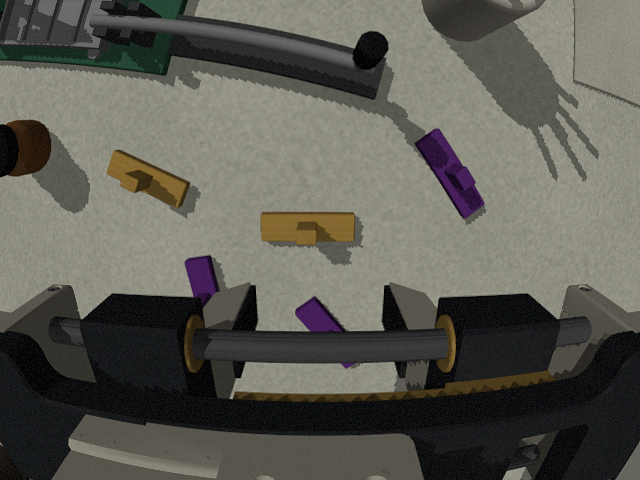

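The close view shows the brass foot lying level at (226,308) with its tab at (232,307). The purple ones stay apart at (175,450), (330,328) and (280,202). The brass one is the right thing to grasp.

```bash
python3 -m inch '-0.001 -0.008 0.04 0 0.05; -0.001 -0.008 0.08 0 0.05; -0.001 -0.008 0.12 0 0.05; -0.001 -0.008 0.14 0 0.05; -0.001 -0.008 0.14 0 0.05'; python3 -m inch '0 0 0 0 0; 0 0 0 0 0; 0 0 0 0 0; 0 0 0 0 0; 0 0 0 0 0' 40; python3 -m inch '0 0 0 0 0; 0 0 0 0 0; 0 0 0 0 0; 0 0 0 0 0; 0 0 0 0 0' 40
```

```text
clock: 9.8
position: [0.42, -0.3008, 0.1922]
ee_rot: [-3.108, -0.443, 0.003]
force: [-0.2, 0.1, 0.1]
width: 0.544
gripper_force: 0.0
clock: 10.3
position: [0.4192, -0.3015, 0.1951]
ee_rot: [3.11, 0.441, 0.001]
force: [-0.0, 0.6, 1.3]
width: 0.172
gripper_force: 40.0
clock: 10.8
position: [0.4192, -0.3015, 0.1951]
ee_rot: [3.11, 0.441, 0.0]
force: [-1.5, 2.0, 5.7]
width: 0.169
gripper_force: 40.0
```

```bash
python3 -m inch '0 0 -0.03 0 0; 0 0 -0.07 0 0; 0 0 -0.11 0.14 0; 0 0 -0.14 0.28 0; 0 0 -0.14 0.41 0';python3 -c "
from h import *
s=arm.observe();print(s['joints'].round(2))"
```

```text
clock: 11.3
position: [0.42, -0.3024, 0.3389]
ee_rot: [3.131, -0.211, 0.01]
force: [0.4, -1.0, -2.1]
width: 0.167
gripper_force: 40.0
[ 0.62  0.34 -0.13  1.91  0.06  0.89 -1.24]
```

```bash
python3 -m inch '0.013 -0.026 0 -0.145 0; 0.026 -0.052 0 -0.29 0; 0.039 -0.078 0 -0.435 0; 0.052 -0.104 0 -0.58 0; 0.063 -0.129 0 -0.725 0'; python3 -m inch '0 0 0 -0.145 0; 0 0 0 -0.29 0; 0 0 0 -0.435 0; 0 0 0 -0.58 0; 0 0 0 -0.725 0';  python3 -m inch '0 0 0 -0.145 0; 0 0 0 -0.274 0; 0 0 0 -0.274 0; 0 0 0 -0.274 0'
cat >> h.py <<'E'
def togo(x,y,z=None,yaw=None):
    s=arm.observe(); Rt=R.from_rotvec(s['ee_rot']).as_matrix(); yx=np.arctan2(Rt[1,0],Rt[0,0])
    d=Rt.T@(np.array([x,y,s['position'][2] if z is None else z])-s['position'])
    print('tcp',s['position'].round(4),'yaw',yx.round(3),'j7',s['joints'][6].round(2),'togo',d.round(4),'roll',None if yaw is None else round(yx-yaw,3),'tilt',Rt[:2,2].round(3))
C=np.array([.5785,-.0095]);PY=.018
def press(x,y): c,s=np.cos(PY),np.sin(PY); return C+[c*x-s*y,s*x+c*y]
E
python3 -c "
from h import *
x,y=press(0,-.054);print(x,y);togo(x,y,.23,np.pi/2+PY)"
```

```text
clock: 11.8
position: [0.4985, -0.1807, 0.3345]
ee_rot: [-3.0, -0.932, 0.0]
force: [0.2, -0.5, -1.4]
width: 0.169
gripper_force: 40.0
clock: 12.3
position: [0.4978, -0.1819, 0.3344]
ee_rot: [-2.474, -1.935, 0.001]
force: [-0.4, -0.1, -1.7]
width: 0.17
gripper_force: 40.0
clock: 12.7
position: [0.4978, -0.182, 0.3344]
ee_rot: [-2.198, -2.244, 0.0]
force: [0.1, -0.4, -1.5]
width: 0.169
gripper_force: 40.0
0.5794719475128504 -0.06349125223619345
tcp [ 0.4978 -0.182   0.3344] yaw 1.591 j7 0.01 togo [0.1167 0.0841 0.1044] roll 0.003 tilt [-0.  0.]
```

```bash
python3 -m inch '0.04 0.028 0 0 0; 0.08 0.056 0 0 0; 0.117 0.084 0 0 0; 0.117 0.084 0.03 0 0; 0.117 0.084 0.06 0 0'; python3 -m inch '0 0 0.015 0 0; 0 0 0.025 0 0; 0 0 0.025 0 0;0 0 0.025 0 0'
python3 -c "
from h import *
x,y=press(0,-.054);togo(x,y,.217,np.pi/2+PY);save('wrist','s1.png')"
```

```text
clock: 13.2
position: [0.5802, -0.0605, 0.2746]
ee_rot: [2.193, 2.247, 0.003]
force: [-0.1, -1.2, -2.7]
width: 0.174
gripper_force: 40.0
clock: 13.6
position: [0.5795, -0.0629, 0.2506]
ee_rot: [2.194, 2.247, 0.001]
force: [-0.2, -0.3, -1.3]
width: 0.171
gripper_force: 40.0
tcp [ 0.5795 -0.0629  0.2506] yaw 1.595 j7 -0.3 togo [-0.0006 -0.0001  0.0336] roll 0.006 tilt [ 0.001 -0.   ]
```

View pics/s1.png

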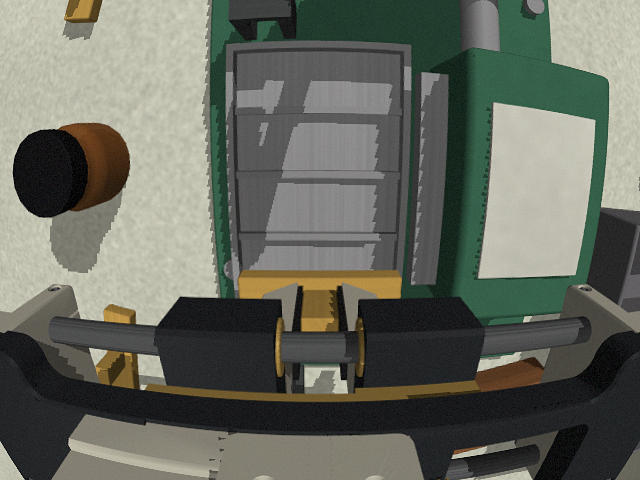

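The held carrier's foot spans cols 238–402 at row 271. The tray's inner walls are at about cols 238 and 400, and the slot 1/2 rib is at row 238. I check this in metres before lowering.

```bash
python3 -c "
from h import *
for p,z in [((271,239),.068),((271,402),.068),((50,240),.03),((50,402),.03),((232,240),.025),((232,398),.025)]:
    w=atz('wrist',p,z)[:2]-C; c,s=np.cos(PY),np.sin(PY); print(p,[round(c*w[0]+s*w[1],4),round(-s*w[0]+c*w[1],4)])"
```

```text
(271, 239) [np.float64(-0.0368), np.float64(-0.0404)]
(271, 402) [np.float64(0.0412), np.float64(-0.04)]
(50, 240) [np.float64(-0.0418), np.float64(0.0707)]
(50, 402) [np.float64(0.0456), np.float64(0.0715)]
(232, 240) [np.float64(-0.0446), np.float64(-0.0327)]
(232, 398) [np.float64(0.0476), np.float64(-0.0322)]
```

```bash
python3 -m inch '-0.001 0 0.015 0 0; -0.001 0 0.025 0 0; -0.001 0 0.031 0 0; -0.001 0 0.034 0 0; -0.001 0 0.034 0 0'; python3 -m inch '0 0 0 0 0; 0 0 0 0 0'; python3 -c "
from h import *
x,y=press(0,-.054);togo(x,y,.217,np.pi/2+PY)"
```

```text
clock: 14.15
position: [0.5788, -0.064, 0.2153]
ee_rot: [-2.193, -2.249, 0.002]
force: [-0.3, -0.6, -1.8]
width: 0.171
gripper_force: 40.0
clock: 14.35
position: [0.5791, -0.0641, 0.2156]
ee_rot: [2.194, 2.248, -0.001]
force: [0.1, 0.0, -2.4]
width: 0.171
gripper_force: 40.0
tcp [ 0.5791 -0.0641  0.2156] yaw 1.595 j7 -0.33 togo [ 0.0006  0.0004 -0.0014] roll 0.007 tilt [-0.    -0.001]
```

```bash
python3 -m inch '0 0 0 0 0.04; 0 0 0 0 0.04; 0 0 0 0 0.04; 0 0 0 0 0.04; 0 0 -0.03 0 0.04'; python3 -m inch '0 0 -0.04 0 0.05; 0 0 -0.09 0 0.05; -0.02 -0.04 -0.09 0.14 0.05; -0.041 -0.08 -0.09 0.28 0.05; -0.061 -0.12 -0.09 0.42 0.05'; python3 -m inch '0.007 -0.044 0 0.145 0.05; 0.007 -0.044 0 0.29 0.05; 0.007 -0.044 0 0.435 0.05; 0.007 -0.044 0 0.58 0.05; 0.007 -0.044 0 0.72 0.05'; python3 -m inch '0 0 0 0.145 0.05; 0 0 0 0.29 0.05; 0 0 0 0.435 0.05; 0 0 0 0.58 0.05; 0 0 0 0.623 0.05'; python3 -m inch '0 0 0 0 0.05; 0 0 0 0 0.05; 0 0 0 0 0.05'
python3 -c "
from h import *
carr();togo(.4215,-.1495,.195,-.168)"
```

```text
clock: 14.85
position: [0.5777, -0.064, 0.243]
ee_rot: [-2.19, -2.246, 0.007]
force: [0.1, -0.5, 0.3]
width: 0.434
gripper_force: 0.0
clock: 15.35
position: [0.4593, -0.1282, 0.3361]
ee_rot: [2.618, 1.734, 0.001]
force: [0.1, -0.9, -0.2]
width: 0.543
gripper_force: 0.0
clock: 15.85
position: [0.4227, -0.1042, 0.336]
ee_rot: [3.062, 0.701, 0.001]
force: [-0.2, -0.1, 1.0]
width: 0.545
gripper_force: 0.0
clock: 16.35
position: [0.4228, -0.1041, 0.3359]
ee_rot: [3.13, -0.271, 0.001]
force: [-0.3, 0.3, 0.7]
width: 0.544
gripper_force: 0.0
clock: 16.65
position: [0.4228, -0.1042, 0.3358]
ee_rot: [3.131, -0.26, 0.0]
force: [-0.0, 0.6, 0.9]
width: 0.546
gripper_force: 0.0
tcp [ 0.4228 -0.1042  0.3358] yaw -0.166 j7 -1.71 rect [([585.6, -62.6], [26.4, 87.2], 1.0), ([423.8, -149.8], [26.3, 78.4], 81.0), ([442.9, 250.1], [26.0, 97.9], 2.4), ([415.7, 138.8], [33.4, 85.3], 79.8), ([287.5, -191.0], [18.6, 70.0], -3.8), ([321.0, 22.7], [15.4, 63.8], -10.0)]
car [ 50. 239.] 0.96 hue 20.0 [ 0.5862 -0.0634] tool [ 0.1545 -0.0673  0.3358]
car [217. 370.] 0.93 hue 20.0 [ 0.423  -0.1501] tool [0.0078 0.0453 0.3358]
car [281. 559.] 0.86 hue 140.0 [ 0.3215 -0.3499] tool [-0.0593  0.259   0.3358]
car [111. 596.] 0.73 hue 140.0 [ 0.4986 -0.4047] tool [0.1244 0.2838 0.3358]
car [298. 456.] 0.72 hue 125.0 [ 0.3283 -0.2261] tool [-0.073   0.1358  0.3357]
car [270.  90.] 0.69 hue 20.0 [0.4166 0.1404] tool [-0.0465 -0.2402  0.3358]
tcp [ 0.4228 -0.1043  0.3358] yaw -0.167 j7 -1.71 togo [0.0062 0.0448 0.1408] roll 0.001 tilt [ 0. -0.]
```

```bash
python3 -m inch '0.007 0.045 0 -0.01 0.05; 0.007 0.045 0.04 -0.01 0.05; 0.007 0.045 0.08 -0.01 0.05; 0.007 0.045 0.12 -0.01 0.05; 0.007 0.045 0.141 -0.01 0.05'; python3 -m inch '0 0 0 0 0.05; 0 0 0 0 0; 0 0 0 0 0; 0 0 0 0 0; 0 0 0 0 0' 40; python3 -m inch '0 0 0 0 0; 0 0 0 0 0; 0 0 0 0 0; 0 0 0 0 0' 40; python3 -c "
from h import *
x,y=press(0,-.018);togo(x,y,.215,np.pi/2+PY)"
```

```text
clock: 17.25
position: [0.4212, -0.1497, 0.1922]
ee_rot: [-3.131, 0.246, 0.004]
force: [-0.7, -0.5, -0.4]
width: 0.544
gripper_force: 0.0
clock: 17.75
position: [0.4225, -0.1499, 0.1956]
ee_rot: [3.131, -0.247, 0.003]
force: [-0.6, 0.8, -0.0]
width: 0.247
gripper_force: 0.0
clock: 18.15
position: [0.4225, -0.1497, 0.1954]
ee_rot: [3.132, -0.247, 0.002]
force: [-0.4, 0.0, 8.1]
width: 0.167
gripper_force: 40.0
tcp [ 0.4225 -0.1497  0.1954] yaw -0.157 j7 -1.69 togo [ 0.1353 -0.1452 -0.0195] roll -1.746 tilt [ 0.001 -0.   ]
```

```bash
python3 -m inch '0 0 -0.03 0 0; 0 0 -0.07 0 0; 0 0 -0.11 0 0; 0 0 -0.13 0 0'; python3 -m inch '0.027 -0.029 0 -0.145 0; 0.054 -0.058 0 -0.29 0; 0.081 -0.087 0 -0.435 0; 0.108 -0.116 0 -0.58 0; 0.135 -0.145 0 -0.725 0'; python3 -m inch '0 0 0 -0.145 0; 0 0 0 -0.29 0; 0 0 0 -0.435 0; 0 0 0 -0.58 0; 0 0 0 -0.725 0'; python3 -m inch '0 0 0 -0.145 0; 0 0 0 -0.296 0; 0 0 0.03 -0.296 0; 0 0 0.06 -0.296 0;0 0 0.06 -0.296 0';  python3 -c "
from h import *
x,y=press(0,-.018);togo(x,y,.2158,np.pi/2+PY)"
```

```text
clock: 18.55
position: [0.4225, -0.1498, 0.3278]
ee_rot: [3.131, -0.247, 0.005]
force: [0.1, -0.3, -2.3]
width: 0.169
gripper_force: 40.0
clock: 19.05
position: [0.579, -0.0268, 0.3246]
ee_rot: [3.013, 0.888, -0.001]
force: [0.6, -0.6, -3.3]
width: 0.169
gripper_force: 40.0
clock: 19.55
position: [0.5779, -0.0278, 0.3244]
ee_rot: [-2.502, -1.899, 0.001]
force: [0.8, -0.0, -2.5]
width: 0.168
gripper_force: 40.0
clock: 20.05
position: [0.5764, -0.0285, 0.2611]
ee_rot: [-2.198, -2.238, 0.008]
force: [-0.6, -0.0, -1.8]
width: 0.166
gripper_force: 40.0
tcp [ 0.5764 -0.0285  0.2611] yaw 1.588 j7 -0.42 togo [0.001  0.0028 0.0453] roll -0.0 tilt [-0.007 -0.001]
```

```bash
python3 -m inch '0 0.001 0.01 0 0; 0 0.001 0.02 0 0; 0 0.001 0.02 0 0;0 0.001 0.02 0 0';  python3 -c "
from h import *
x,y=press(0,-.018);togo(x,y,.2158,np.pi/2+PY);save('wrist','s2.png')"
```

```text
clock: 20.45
position: [0.5794, -0.0276, 0.2452]
ee_rot: [2.201, 2.241, 0.0]
force: [-0.0, -0.1, -2.5]
width: 0.172
gripper_force: 40.0
tcp [ 0.5794 -0.0276  0.2452] yaw 1.589 j7 -0.44 togo [ 0.0001 -0.0006  0.0294] roll 0.0 tilt [ 0.001 -0.   ]
```

View pics/s2.png

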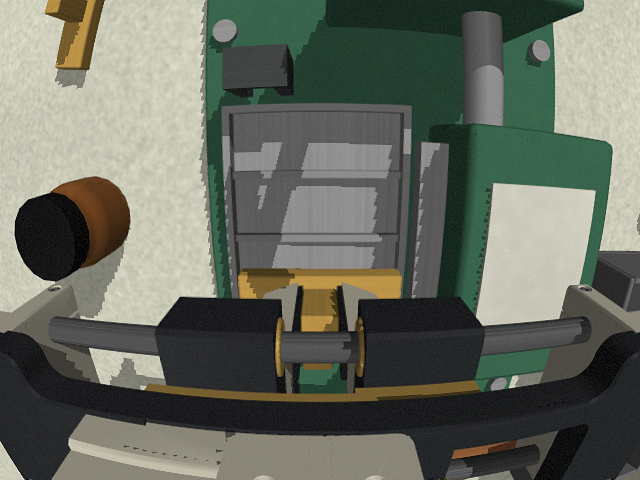

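The picture matches the slot 1 case: foot edge at row 270, next rib at row 237, and foot cols 238–402. I lower it.

```bash
python3 -m inch '-0.001 0 0.01 0 0; -0.001 0 0.02 0 0; -0.001 0 0.026 0 0; -0.001 0 0.0295 0 0; -0.001 0 0.0295 0 0';  python3 -m inch '0 0 0 0 0; 0 0 0 0 0.04; 0 0 0 0 0.04; 0 0 0 0 0.04; 0 0 0 0 0.04'; python3 -m inch '0 0 0 0 0.04; 0 0 -0.03 0 0.04; 0 0 -0.07 0 0.04; 0 0 -0.11 0 0.05; 0 0 -0.11 0 0.05'; python3 -c "
from h import *
togo(.4175,.1403,.195,-.185)"
```

```text
clock: 21.0
position: [0.5788, -0.0287, 0.2155]
ee_rot: [-2.201, -2.241, 0.003]
force: [-5.1, -2.3, 8.4]
width: 0.169
gripper_force: 40.0
clock: 21.5
position: [0.5793, -0.0287, 0.2151]
ee_rot: [-2.201, -2.241, -0.0]
force: [0.4, 0.6, -0.4]
width: 0.423
gripper_force: 0.0
clock: 22.0
position: [0.5809, -0.0278, 0.3306]
ee_rot: [2.197, 2.237, 0.01]
force: [0.4, 0.2, -0.3]
width: 0.534
gripper_force: 0.0
tcp [ 0.5809 -0.0278  0.3306] yaw 1.589 j7 -0.37 togo [ 0.171  -0.1615  0.1342] roll 1.774 tilt [0.009 0.   ]
```

```bash
python3 -m inch '0.034 -0.032 0 0.145 0.05; 0.068 -0.065 0 0.29 0.05; 0.103 -0.097 0 0.435 0.05; 0.137 -0.129 0 0.58 0.05; 0.171 -0.161 0 0.725 0.05'; python3 -m inch '0 0 0 0.145 0.05; 0 0 0 0.29 0.05; 0 0 0 0.435 0.05; 0 0 0 0.58 0.05; 0 0 0 0.725 0.05'; python3 -m inch '0 0 0 0.145 0.05; 0 0 0 0.324 0.05; 0 0 0 0.324 0.05; 0 0 0 0.324 0.05;0 0 0 0.324 0.05'
python3 -c "
from h import *
carr()"
```

```text
clock: 22.5
position: [0.4137, 0.1403, 0.3249]
ee_rot: [2.857, 1.306, 0.0]
force: [0.8, 0.8, 0.1]
width: 0.541
gripper_force: 0.0
clock: 23.0
position: [0.4151, 0.1394, 0.3249]
ee_rot: [3.134, 0.209, -0.0]
force: [0.4, 0.3, 0.5]
width: 0.541
gripper_force: 0.0
clock: 23.5
position: [0.4152, 0.1394, 0.3251]
ee_rot: [3.128, -0.285, -0.0]
force: [-1.6, -0.2, -0.1]
width: 0.545
gripper_force: 0.0
tcp [0.4152 0.1394 0.3251] yaw -0.182 j7 -2.34 rect [([567.3, -67.8], [50.2, 88.4], -87.6), ([527.4, 357.9], [31.9, 85.0], -72.5), ([429.8, 6.3], [43.5, 57.7], -29.2), ([441.9, 252.7], [16.9, 100.3], 0.7), ([417.3, 142.1], [27.2, 78.9], 79.5), ([286.0, 57.3], [17.8, 67.2], -4.7)]
car [162.  72.] 0.84 hue 20.0 [0.524  0.3588] tool [ 0.0674 -0.2355  0.325 ]
car [ 12. 485.] 0.83 hue 20.0 [ 0.5831 -0.0396] tool [0.1976 0.1456 0.3251]
car [225. 316.] 0.7 hue 20.0 [0.4187 0.1408] tool [ 0.0033 -0.0021  0.3251]
car [ 10. 522.] 0.68 hue 20.0 [ 0.5857 -0.0792] tool [0.2073 0.1841 0.3251]
```

```bash
python3 -m inch '0.002 -0.002 0.04 0 0.05; 0.002 -0.002 0.08 0 0.05; 0.002 -0.002 0.12 0 0.05; 0.002 -0.002 0.13 0 0.05; 0.002 -0.002 0.13 0 0.05'; python3 -m inch '0 0 0 0 0; 0 0 0 0 0; 0 0 0 0 0; 0 0 0 0 0; 0 0 0 0 0' 40; python3 -m inch '0 0 0 0 0; 0 0 0 0 0; 0 0 0 0 0' 40; python3 -m inch '0 0 -0.03 0 0; 0 0 -0.07 0 0; 0 0 -0.11 0 0; 0 0 -0.13 0 0'; python3 -c "
from h import *
x,y=press(0,.018);togo(x,y,.245,np.pi/2+PY)"
```

```text
clock: 24.1
position: [0.4171, 0.1409, 0.1944]
ee_rot: [3.127, -0.289, -0.005]
force: [0.2, -0.4, 1.1]
width: 0.546
gripper_force: 0.0
clock: 24.6
position: [0.418, 0.1414, 0.1959]
ee_rot: [-3.127, 0.29, -0.003]
force: [-0.9, -0.2, 8.0]
width: 0.17
gripper_force: 40.0
clock: 24.9
position: [0.418, 0.1414, 0.1959]
ee_rot: [-3.127, 0.29, -0.003]
force: [-1.0, 0.5, 8.9]
width: 0.169
gripper_force: 40.0
clock: 25.3
position: [0.4177, 0.1412, 0.3281]
ee_rot: [-3.127, 0.29, -0.004]
force: [0.8, -0.2, -3.7]
width: 0.169
gripper_force: 40.0
tcp [0.4177 0.1412 0.3281] yaw -0.185 j7 -2.35 togo [0.1819 0.101  0.0834] roll -1.774 tilt [0.003 0.001]
```

```bash
python3 -m inch '0.036 0.02 0 -0.145 0; 0.072 0.04 0 -0.29 0; 0.109 0.06 0 -0.435 0; 0.145 0.08 0 -0.58 0; 0.182 0.101 0 -0.725 0'; python3 -m inch '0 0 0 -0.145 0; 0 0 0 -0.29 0; 0 0 0 -0.435 0; 0 0 0 -0.58 0; 0 0 0 -0.725 0'; python3 -m inch '0 0 0 -0.145 0; 0 0 0 -0.324 0; 0 0 0.03 -0.324 0; 0 0 0.06 -0.324 0;0 0 0.08 -0.324 0'; python3 -m inch '0 0 0 0 0; 0 0 0 0 0; 0 0 0 0 0'; python3 -c "
from h import *
x,y=press(0,.018);togo(x,y,.2158,np.pi/2+PY);save('wrist','s3.png')"
```

```text
clock: 25.8
position: [0.5785, 0.0069, 0.3249]
ee_rot: [-3.025, -0.847, 0.001]
force: [1.4, 0.6, -2.5]
width: 0.17
gripper_force: 40.0
clock: 26.3
position: [0.5774, 0.0079, 0.3247]
ee_rot: [-2.528, -1.864, 0.002]
force: [0.3, 0.5, -3.4]
width: 0.168
gripper_force: 40.0
clock: 26.8
position: [0.5769, 0.0075, 0.243]
ee_rot: [-2.201, -2.24, 0.004]
force: [0.4, -0.2, -1.4]
width: 0.17
gripper_force: 40.0
clock: 27.1
position: [0.5783, 0.0084, 0.2465]
ee_rot: [2.201, 2.241, 0.002]
force: [-0.0, 0.1, -2.5]
width: 0.173
gripper_force: 40.0
tcp [0.5783 0.0084 0.2465] yaw 1.589 j7 -0.54 togo [ 0.0001 -0.0002  0.0307] roll -0.0 tilt [0.002 0.   ]
```

View pics/s3.png

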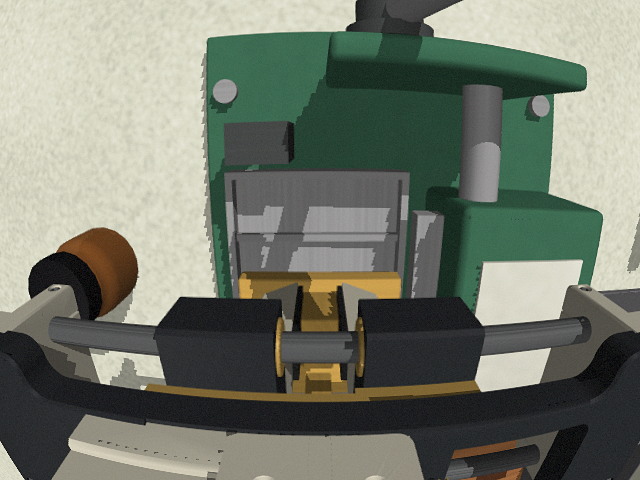

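```bash
python3 -m inch '0 0 0.01 0 0; 0 0 0.02 0 0; 0 0 0.026 0 0; 0 0 0.03 0 0; 0 0 0.03 0 0';  python3 -m inch '0 0 0 0 0; 0 0 0 0 0.04; 0 0 0 0 0.04; 0 0 0 0 0.04; 0 0 0 0 0.04'; python3 -m inch '0 0 0 0 0.04; 0 0 -0.03 0 0.04; 0 0 -0.07 0 0.04; 0 0 -0.11 0 0.05; 0 0 -0.15 0 0.05'; python3 -m inch '0 0 -0.04 0.145 0.05; 0 0 -0.08 0.29 0.05; 0 0 -0.08 0.435 0.05; 0 0 -0.08 0.58 0.05; 0 0 -0.08 0.725 0.05'; python3 -m inch '0 0 0 0.145 0.05; 0 0 0 0.29 0.05; 0 0 0 0.435 0.05; 0 0 0 0.557 0.05;0 0 0 0.557 0.05'; python3 -c "
from h import *
togo(.523,.359,.32,.307)"
```

```text
clock: 27.65
position: [0.5776, 0.0109, 0.2169]
ee_rot: [-2.198, -2.243, -0.003]
force: [-9.2, 6.7, 23.0]
width: 0.173
gripper_force: 40.0
clock: 28.15
position: [0.5779, 0.0079, 0.2149]
ee_rot: [-2.202, -2.241, 0.001]
force: [0.3, -0.7, -0.2]
width: 0.425
gripper_force: 0.2
clock: 28.65
position: [0.5776, 0.0081, 0.3666]
ee_rot: [-2.201, -2.241, 0.0]
force: [1.9, 0.5, -0.1]
width: 0.532
gripper_force: 0.0
clock: 29.15
position: [0.5777, 0.0081, 0.4455]
ee_rot: [2.857, 1.306, 0.001]
force: [-0.5, -0.3, -0.3]
width: 0.546
gripper_force: 0.0
clock: 29.65
position: [0.5778, 0.0082, 0.4451]
ee_rot: [3.105, 0.477, -0.0]
force: [0.1, -0.5, -1.0]
width: 0.546
gripper_force: 0.0
tcp [0.5778 0.0082 0.4451] yaw 0.305 j7 -1.54 togo [ 0.0531 -0.3511  0.125 ] roll -0.002 tilt [-0. -0.]
```

```bash
python3 -c "
from h import *
im=save('wrist','chk.png')
c=im[0:330,160:560];cv2.imwrite('pics/chkc.png',cv2.resize(c[:,:,::-1],None,fx=1.8,fy=1.8,interpolation=cv2.INTER_CUBIC))
for b in brass('wrist',im,zf=.032,amin=300): print(b)
for r in arm.place_of('wrist','carrier1'):
    w=atz('wrist',r['point'],.02)[:2]-C;c,s=np.cos(PY),np.sin(PY);print(np.round(r['point']),round(r['conf'],2),[round(c*w[0]+s*w[1],4),round(-s*w[0]+c*w[1],4)])"
```

```text
([157.0, 511.0], [707.7, -185.3], [73.7, 129.3], 11.5)
([170.0, 58.0], [530.8, 340.5], [21.9, 82.0], -71.9)
([206.0, 321.0], [578.8, 5.9], [24.6, 81.3], 1.4)
([214.0, 352.0], [580.6, -29.5], [24.8, 79.9], 1.1)
([224.0, 383.0], [581.3, -66.1], [27.5, 79.9], 1.7)
([248.0, 110.0], [451.2, 240.8], [16.6, 97.6], 0.9)
([312.0, 287.0], [444.0, 3.1], [41.2, 53.7], -74.6)
([344.0, 428.0], [451.0, -179.0], [24.3, 91.6], 24.8)
([345.0, 210.0], [366.5, 83.9], [21.7, 90.0], 8.0)
([391.0, 395.0], [364.4, -158.1], [24.4, 484.0], -72.3)
[226. 382.] 0.94 [np.float64(-0.0014), np.float64(-0.0589)]
[205. 326.] 0.78 [np.float64(0.0022), np.float64(0.0095)]
[216. 351.] 0.73 [np.float64(-0.0016), np.float64(-0.0212)]
[171.  57.] 0.7 [np.float64(-0.0469), np.float64(0.359)]
```

View pics/chkc.png

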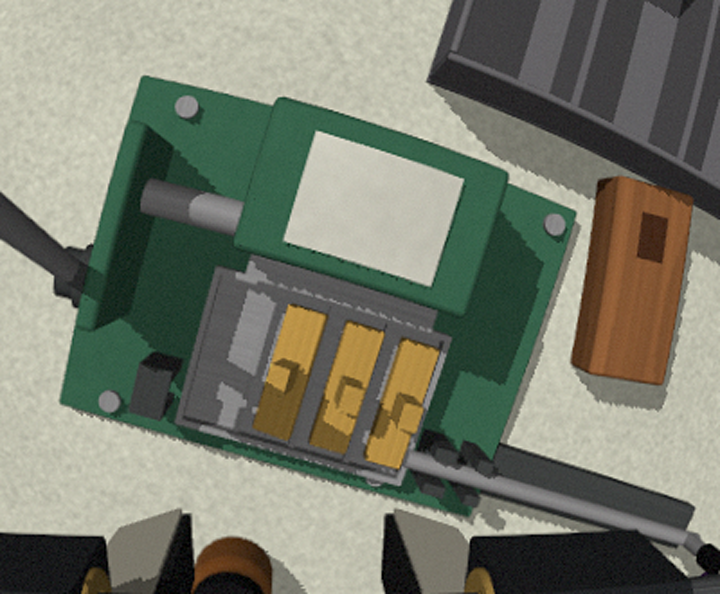

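The crop shows three carriers lying parallel in slots 1–3, at about 36 mm pitch and 1–2° yaw, all flat. Slot 4 is empty, and the bolt tip is drawn clear at the right wall. I go on to the fourth carrier.

```bash
python3 -m inch '0.007 -0.044 0 0 0.05; 0.014 -0.088 0 0 0.05; 0.021 -0.132 0 0 0.05; 0.027 -0.176 0 0 0.05; 0.033 -0.22 0 0 0.05'; python3 -m inch '0.007 -0.044 0 0 0.05; 0.014 -0.088 0 0 0.05; 0.02 -0.131 0 0 0.05; 0.02 -0.131 0.04 0 0.05; 0.02 -0.131 0.08 0 0.05'; python3 -m inch '0 0 0.03 0 0.05; 0 0 0.03 0 0.05; 0 0 0.03 0 0.05'; python3 -c "
from h import *
carr()"
```

```text
clock: 30.25
position: [0.5424, 0.2294, 0.4452]
ee_rot: [3.104, 0.485, 0.0]
force: [0.7, 0.4, -0.1]
width: 0.548
gripper_force: 0.0
clock: 30.75
position: [0.5216, 0.3611, 0.3651]
ee_rot: [-3.101, -0.49, -0.004]
force: [0.2, -0.5, 0.1]
width: 0.543
gripper_force: 0.0
clock: 31.05
position: [0.5226, 0.3589, 0.3357]
ee_rot: [-3.104, -0.482, 0.001]
force: [-0.4, -0.1, 0.1]
width: 0.543
gripper_force: 0.0
tcp [0.5226 0.3589 0.3357] yaw 0.308 j7 -2.22 rect [([525.6, 361.4], [27.2, 79.4], -72.4), ([568.1, -11.8], [48.8, 90.6], 40.1), ([441.7, 219.7], [18.1, 70.0], 26.1), ([375.3, 235.0], [18.5, 378.0], -72.3)]
car [218. 322.] 0.84 hue 20.0 [0.5288 0.3573] tool [0.0057 0.0035 0.3357]
```

```bash
python3 -m inch '0.004 0 0.04 0 0.05; 0.004 0 0.08 0 0.05; 0.004 0 0.12 0 0.05; 0.004 0 0.14 0 0.05; 0.004 0 0.14 0 0.05'; python3 -m inch '0 0 0 0 0; 0 0 0 0 0; 0 0 0 0 0; 0 0 0 0 0; 0 0 0 0 0' 40; python3 -m inch '0 0 0 0 0; 0 0 0 0 0; 0 0 0 0 0' 40; python3 -m inch '0 0 -0.05 0 0; 0 0 -0.1 0 0; 0 0 -0.15 0 0; 0 0 -0.2 0 0; 0 0 -0.25 0 0'; python3 -m inch '0 0 -0.02 0 0; 0 0 -0.02 0 0';  python3 -c "
from h import *
x,y=press(0,.054);togo(x,y,.245,np.pi/2+PY)"
```

```text
clock: 31.65
position: [0.526, 0.3596, 0.194]
ee_rot: [3.103, 0.48, -0.003]
force: [-0.3, 0.2, -0.0]
width: 0.545
gripper_force: 0.0
clock: 32.15
position: [0.5264, 0.3606, 0.1962]
ee_rot: [-3.103, -0.48, -0.002]
force: [-0.1, -0.5, 5.6]
width: 0.17
gripper_force: 40.0
clock: 32.45
position: [0.5263, 0.3606, 0.1962]
ee_rot: [-3.104, -0.48, -0.002]
force: [-0.4, 0.0, 6.9]
width: 0.168
gripper_force: 40.0
clock: 32.95
position: [0.5258, 0.3595, 0.4471]
ee_rot: [3.104, 0.48, -0.001]
force: [1.5, 0.9, -1.7]
width: 0.169
gripper_force: 40.0
clock: 33.15
position: [0.5262, 0.3605, 0.469]
ee_rot: [-3.102, -0.479, -0.008]
force: [1.3, 0.7, -2.4]
width: 0.172
gripper_force: 40.0
tcp [0.5262 0.3605 0.469 ] yaw 0.307 j7 -2.16 togo [-0.0477  0.3172  0.2231] roll -1.282 tilt [0.005 0.003]
```

```bash
python3 -m inch '-0.007 0.044 0 0 0; -0.013 0.088 0 0 0; -0.02 0.132 0 0 0; -0.027 0.176 0 0 0; -0.033 0.22 0 0 0'; python3 -m inch '-0.007 0.044 0 -0.1 0; -0.0145 0.097 0 -0.245 0; -0.0145 0.097 0 -0.39 0; -0.0145 0.097 0 -0.535 0; -0.0145 0.097 0 -0.68 0'; python3 -m inch '0 0 0 -0.145 0; 0 0 0 -0.29 0; 0 0 0 -0.435 0; 0 0 0 -0.602 0;0 0 0 -0.602 0'; python3 -m inch '0 0 0.045 0 0; 0 0 0.09 0 0; 0 0 0.135 0 0; 0 0 0.135 0 0'; python3 -c "
from h import *
x,y=press(0,.054);togo(x,y,.246,np.pi/2+PY)"
```

```text
clock: 33.65
position: [0.5607, 0.1381, 0.4631]
ee_rot: [3.104, 0.48, -0.005]
force: [0.8, -0.2, -2.3]
width: 0.172
gripper_force: 40.0
clock: 34.15
position: [0.5762, 0.0423, 0.4629]
ee_rot: [-2.762, -1.494, 0.005]
force: [0.7, 1.9, -3.0]
width: 0.168
gripper_force: 40.0
clock: 34.65
position: [0.5763, 0.043, 0.4631]
ee_rot: [-2.197, -2.243, 0.004]
force: [-0.4, 0.7, -2.3]
width: 0.17
gripper_force: 40.0
clock: 35.05
position: [0.5741, 0.042, 0.3238]
ee_rot: [-2.2, -2.233, 0.015]
force: [-1.0, -1.5, -1.5]
width: 0.168
gripper_force: 40.0
tcp [0.5741 0.042  0.3238] yaw 1.586 j7 -0.53 togo [0.0026 0.0044 0.0777] roll -0.003 tilt [-0.012 -0.002]
```

```bash
python3 -m inch '0.001 0.001 0.03 0 0; 0.001 0.001 0.06 0 0; 0.001 0.001 0.08 0 0; 0.001 0.001 0.08 0 0; 0.001 0.001 0.08 0 0';python3 -c "
from h import *
x,y=press(0,.054);togo(x,y,.216,np.pi/2+PY);im=save('wrist','s4.png')"
```

```text
clock: 35.55
position: [0.5782, 0.0448, 0.2518]
ee_rot: [2.202, 2.239, 0.001]
force: [-0.8, 0.5, -1.6]
width: 0.172
gripper_force: 40.0
tcp [0.5782 0.0448 0.2518] yaw 1.587 j7 -0.6 togo [-0.0003 -0.0007  0.0358] roll -0.001 tilt [0.001 0.   ]
```

View pics/s4.png

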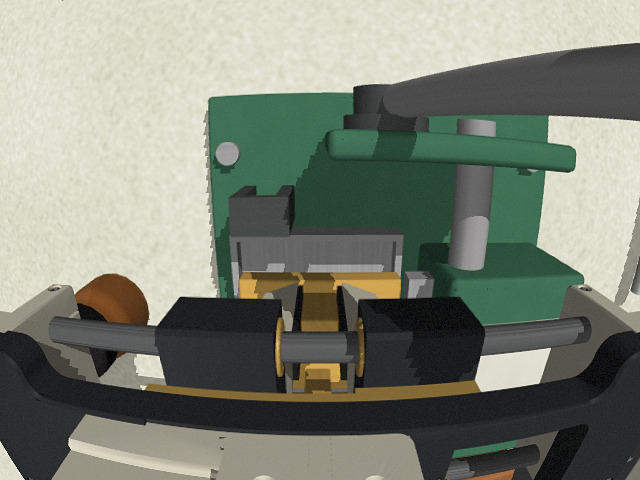

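The foot edge is at row 273 and the left wall's inner edge at row 240, which matches the earlier fits. The lever is clear at the upper right. I lower and release.

```bash
python3 -m inch '0 0 0.012 0 0; 0 0 0.022 0 0; 0 0 0.03 0 0; 0 0 0.0345 0 0; 0 0 0.0345 0 0';  python3 -m inch '0 0 0 0 0; 0 0 0 0 0.04; 0 0 0 0 0.04; 0 0 0 0 0.04; 0 0 0 0 0.04'; python3 -m inch '0 0 0 0 0.04; 0 0 -0.03 0 0.04; 0 0 -0.07 0 0.04; 0 0 -0.11 0 0.05; 0 0 -0.15 0 0.05'; python3 -m inch '0 0 0 0.145 0.06; 0 0 0 0.29 0.06; 0 0 0 0.435 0.06; 0 0 0 0.58 0.06; 0 0 0 0.725 0.06';python3 -m inch '0 0 0 0.145 0.06; 0 0 0 0.29 0.06; 0 0 0 0.435 0.06; 0 0 0 0.58 0.06; 0 0 0 0.725 0.06'; python3 -m inch '0 0 0 0.12 0.06; 0 0 0 0.12 0.06;0 0 0 0.12 0.06'; python3 -c "
from h import *
x,y=press(-.028,-.295);togo(x,y,.245,PY)
im=save('wrist','f4.png')
c=im[0:330,160:560];cv2.imwrite('pics/f4c.png',cv2.resize(c[:,:,::-1],None,fx=1.8,fy=1.8,interpolation=cv2.INTER_CUBIC))
for b in brass('wrist',im,zf=.032,amin=300): print(b)
for r in arm.place_of('wrist','bolt_knob'): print(r['point'],r['conf'],atz('wrist',r['point'],.086).round(4))"
```

```text
clock: 36.1
position: [0.5774, 0.0469, 0.2172]
ee_rot: [-2.199, -2.243, -0.004]
force: [-7.0, 5.1, 19.2]
width: 0.171
gripper_force: 40.0
clock: 36.6
position: [0.5776, 0.0442, 0.2154]
ee_rot: [-2.202, -2.241, 0.001]
force: [0.2, 0.6, 0.0]
width: 0.425
gripper_force: 0.0
clock: 37.1
position: [0.5774, 0.0444, 0.3671]
ee_rot: [-2.201, -2.241, 0.0]
force: [1.0, 0.6, 0.0]
width: 0.532
gripper_force: 0.0
clock: 37.6
position: [0.5775, 0.0444, 0.3656]
ee_rot: [2.857, 1.306, -0.0]
force: [-0.7, 0.3, -0.1]
width: 0.654
gripper_force: 0.0
clock: 38.1
position: [0.5775, 0.0445, 0.3656]
ee_rot: [3.135, 0.208, -0.0]
force: [0.1, 0.4, -0.3]
width: 0.654
gripper_force: 0.0
clock: 38.4
position: [0.5775, 0.0446, 0.3657]
ee_rot: [3.141, 0.035, -0.0]
force: [0.2, 0.6, 0.4]
width: 0.657
gripper_force: 0.0
tcp [0.5775 0.0446 0.3657] yaw 0.022 j7 -1.89 togo [-0.0296  0.3489  0.1207] roll 0.004 tilt [-0. -0.]
([106.0, 557.0], [706.1, -184.0], [79.0, 129.6], 11.0)
([222.0, 321.0], [578.8, 42.3], [25.5, 81.0], 0.7)
([223.0, 362.0], [578.8, 6.3], [24.4, 81.5], 0.9)
([223.0, 402.0], [580.3, -30.2], [27.4, 80.0], 1.4)
([224.0, 440.0], [581.5, -67.5], [32.5, 79.7], 1.3)
([343.0, 447.0], [455.0, -89.7], [21.4, 72.8], 11.1)
([343.0, 191.0], [448.9, 171.1], [20.3, 71.7], -8.5)
([390.0, 416.0], [393.7, -60.5], [18.9, 388.4], -88.6)
[226.4, 395.8] 0.44 [ 0.5919 -0.0123  0.086 ]
```

View pics/f4c.png

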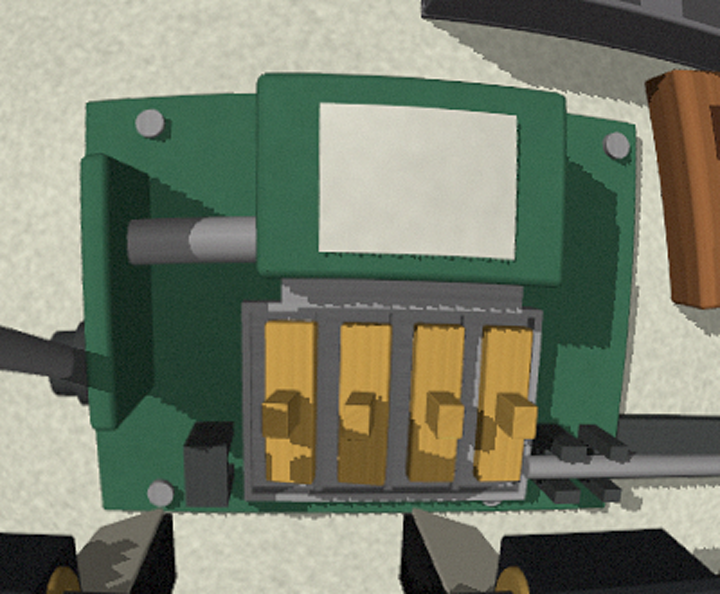

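All four carriers sit flat in slots 1–4, and the bolt tip waits at the right wall. Next is the knob.

```bash
python3 -m inch '-0.006 0.047 0 0 0.06; -0.012 0.094 0 0 0.06; -0.018 0.141 0 0 0.06; -0.024 0.188 0 0 0.06; -0.028 0.235 0 0 0.06'; python3 -m inch '0 0.047 0 0 0.06; 0 0.094 0 0 0.06; 0 0.114 0 0 0.06; 0 0.114 0.03 0 0.06; 0 0.114 0.05 0 0.06'; python3 -m inch '0 0 0 0 0.06; 0 0 0 0 0.06'; python3 -c "
from h import *
togo(.557,-.3044,.245,PY);arm.get_image('wrist')
for r in arm.place_of('wrist','bolt_knob'): print(r['point'],r['conf'],atz('wrist',r['point'],.086).round(4))"
```

```text
clock: 39.0
position: [0.5534, -0.1929, 0.3658]
ee_rot: [3.141, 0.033, 0.0]
force: [1.2, -0.3, 0.7]
width: 0.655
gripper_force: 0.0
clock: 39.5
position: [0.5555, -0.3064, 0.3144]
ee_rot: [-3.141, -0.029, 0.001]
force: [0.6, 1.0, -0.2]
width: 0.656
gripper_force: 0.0
clock: 39.7
position: [0.5562, -0.3049, 0.316]
ee_rot: [-3.141, -0.031, 0.0]
force: [0.4, -0.4, 0.1]
width: 0.656
gripper_force: 0.0
tcp [ 0.5562 -0.3049  0.316 ] yaw 0.02 j7 -1.29 togo [ 0.0008 -0.0005  0.071 ] roll 0.002 tilt [-0.  0.]
[266.3, 315.9] 0.84 [ 0.5574 -0.3041  0.086 ]
```

Knob confirmed at (.557,-.304). I descend, pinch and drive the bolt home (0.160 m in +y).

```bash
python3 -m inch '0 0 0.035 0 0.06; 0 0 0.06 0 0.06; 0 0 0.071 0 0.06; 0 0 0.071 0 0; 0 0 0.071 0 0' 30; python3 -m inch '0 0 0 0 0; 0 0 0 0 0; 0 0 0 0 0; 0 0 0 0 0; 0 0 0 0 0' 30; python3 -m inch '0 0 0 0 0; 0 0 0 0 0; 0 -0.01 0 0 0; 0 -0.03 0 0 0; 0 -0.05 0 0 0'; python3 -m inch '0 -0.02 0 0 0; 0 -0.04 0 0 0; 0 -0.06 0 0 0; 0 -0.08 0 0 0; 0 -0.1 0 0 0'; python3 -m inch '0 -0.006 0 0 0; 0 -0.009 0 0 0; 0 -0.009 0 0 0'
```

```text
clock: 40.3
position: [0.5568, -0.3051, 0.2461]
ee_rot: [3.141, 0.03, 0.003]
force: [0.2, 0.1, 0.2]
width: 0.526
gripper_force: 0.0
clock: 40.8
position: [0.5565, -0.3033, 0.2454]
ee_rot: [-3.139, -0.032, -0.0]
force: [-1.7, 5.1, 7.2]
width: 0.186
gripper_force: 30.0
clock: 41.3
position: [0.5553, -0.2553, 0.2454]
ee_rot: [3.14, 0.027, 0.002]
force: [1.3, -2.8, 2.3]
width: 0.187
gripper_force: 30.0
clock: 41.8
position: [0.5537, -0.175, 0.2447]
ee_rot: [3.115, 0.003, 0.01]
force: [26.8, -124.8, -56.3]
width: 1.007
gripper_force: 62.1
clock: 42.1
position: [0.5538, -0.1731, 0.2443]
ee_rot: [3.109, -0.008, 0.012]
force: [23.1, -96.4, -39.9]
width: 0.997
gripper_force: 47.5
```

```bash
python3 -m inch '0 0.01 0 0 0.09; 0 0.02 0 0 0.09; 0 0.03 0 0 0.09; 0 0.04 0 0 0.09; 0 0.04 0 0 0.09'; python3 -m inch '0 0 0 0 0.09; 0 0 0 0 0.09'; python3 -c "
from h import *
s=arm.observe();print(s['position'],s['force'],s['width'])
im=save('scene','sc1.png')
c=im[220:350,200:400];cv2.imwrite('pics/sc1c.png',cv2.resize(c[:,:,::-1],None,fx=4,fy=4,interpolation=cv2.INTER_CUBIC))
"
```

```text
clock: 42.6
position: [0.5536, -0.187, 0.2447]
ee_rot: [3.141, 0.027, -0.001]
force: [0.2, 0.1, 0.1]
width: 0.983
gripper_force: 0.0
clock: 42.8
position: [0.5535, -0.1863, 0.2446]
ee_rot: [3.14, 0.029, -0.001]
force: [-0.1, -7.6, -1.5]
width: 0.978
gripper_force: 3.7
[ 0.55354014 -0.18627774  0.24463544] [-0.0861629  -7.59996355 -1.45140067] 0.9775057519288319
```

View pics/sc1c.png

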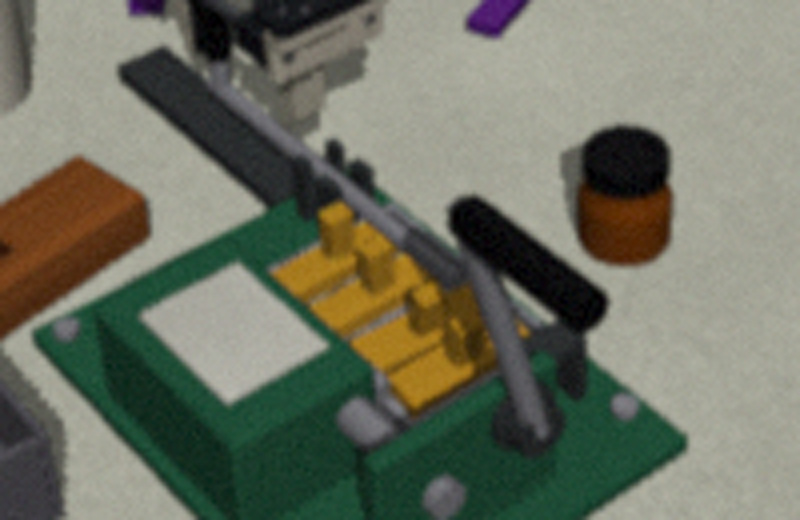

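The crop shows the third carrier from the right leaning, with its tab tilted, and the bolt tip stopped near crop (460,275) against it. I draw the bolt back and mend that.

```bash
python3 -m inch '0 0.018 0 0 0.09; 0 0.036 0 0 0.09; 0 0.036 0 0 0.0; 0 0.036 0 0 0.0; 0 0.036 0 0 0.0' 30; python3 -m inch '0 0 0 0 0; 0 0 0 0 0; 0 0 0 0 0; 0 0 0 0 0; 0 0 0 0 0' 30; python3 -m inch '0 0 0 0 0; 0 0 0 0 0; 0 0 0 0 0; 0 0 0 0 0; 0 0 0 0 0' 30; python3 -c "
from h import *
togo(.557,-.3044,.245,PY)"
```

```text
clock: 43.35
position: [0.5548, -0.22, 0.2447]
ee_rot: [-3.14, -0.033, 0.0]
force: [-0.2, -1.0, 0.3]
width: 0.769
gripper_force: 0.0
clock: 43.85
position: [0.5546, -0.2219, 0.2447]
ee_rot: [3.141, 0.03, -0.0]
force: [0.8, 0.2, 0.1]
width: 0.334
gripper_force: 0.0
clock: 44.35
position: [0.5545, -0.2228, 0.2448]
ee_rot: [3.141, 0.028, 0.0]
force: [1.7, -4.4, -3.0]
width: 0.191
gripper_force: 30.0
tcp [ 0.5545 -0.2228  0.2448] yaw 0.018 j7 -1.45 togo [ 0.001   0.0817 -0.0002] roll -0.0 tilt [ 0.    -0.001]
```

```bash
python3 -m inch '0 0.015 0 0 0; 0 0.033 0 0 0; 0 0.051 0 0 0; 0 0.068 0 0 0; 0 0.079 0 0 0'; python3 -m inch '0 0.003 0 0 0; 0 0.004 0 0 0; 0 0.004 0 0 0; 0 0.002 0 0 0.06; 0 0.002 0 0 0.06'; python3 -m inch '0 0 0 0 0.06; 0 0 0 0 0.06; 0 0 -0.04 0 0.06; 0 0 -0.08 0 0.06; 0 0 -0.1 0 0.06'; python3 -m inch '-0.006 -0.048 -0.02 0 0.06; -0.012 -0.096 -0.02 0 0.06; -0.018 -0.144 -0.02 0 0.06; -0.018 -0.19 -0.02 0 0.06; -0.018 -0.235 -0.02 0 0.06';  python3 -m inch '0 0 0 0 0.06; 0 0 0 0 0.06; 0 0 0 0 0.06'
python3 - <<'E'
from h import *
s=arm.observe();print(s['position'],s['joints'].round(2)[6])
a=save('wrist','m1.png'); [print(b) for b in brass('wrist',a,zf=.032,amin=300)]
b=save('top','m2.png'); [print(x) for x in brass('top',b,zf=.032)]
c=save('scene','m3.png')
h=lambda im,r,w: cv2.resize(im[r[0]:r[1],r[2]:r[3],::-1],(400,w),interpolation=cv2.INTER_CUBIC)
m=np.vstack([np.hstack([h(a,(60,300,180,480),300),h(a,(150,300,280,480),300)]),np.hstack([h(b,(190,250,260,340),300),h(c,(260,335,250,350),300)])])
cv2.imwrite('pics/mos.png',m)
E
```

```text
clock: 44.85
position: [0.556, -0.3033, 0.2447]
ee_rot: [-3.141, -0.026, -0.001]
force: [-0.9, 41.4, 8.5]
width: 0.192
gripper_force: 29.9
clock: 45.35
position: [0.556, -0.3038, 0.2447]
ee_rot: [3.141, 0.029, 0.0]
force: [-0.3, -0.1, -0.3]
width: 0.314
gripper_force: 0.0
clock: 45.85
position: [0.5567, -0.3035, 0.3482]
ee_rot: [3.139, 0.029, 0.006]
force: [0.4, -0.2, -0.3]
width: 0.648
gripper_force: 0.0
clock: 46.35
position: [0.5332, -0.0668, 0.3651]
ee_rot: [3.141, 0.029, 0.001]
force: [0.4, 0.1, -0.5]
width: 0.647
gripper_force: 0.0
clock: 46.65
position: [0.5338, -0.0698, 0.3647]
ee_rot: [3.141, 0.027, -0.0]
force: [-0.0, 0.3, 0.1]
width: 0.656
gripper_force: 0.0
[ 0.53377273 -0.06979048  0.36468071] -1.67
([56.0, 459.0], [693.1, -191.1], [68.9, 102.1], 11.1)
([172.0, 227.0], [580.0, 9.3], [27.7, 79.3], -2.9)
([172.0, 272.0], [579.9, -30.8], [24.4, 79.3], 0.9)
([171.0, 314.0], [580.1, -66.2], [23.6, 78.8], 1.2)
([174.0, 191.0], [578.7, 47.2], [40.1, 80.0], 1.1)
([270.0, 46.0], [480.2, 231.6], [19.4, 41.0], 1.5)
([343.0, 191.0], [406.6, 56.5], [20.2, 71.4], -8.9)
([343.0, 447.0], [411.1, -203.8], [21.2, 72.2], 9.3)
([389.0, 421.0], [350.3, -174.4], [18.3, 385.5], -89.1)
([163.0, 385.0], [704.9, -189.0], [61.0, 127.9], 11.3)
([220.0, 283.0], [576.4, 48.1], [19.2, 80.4], -4.9)
([283.0, 197.0], [439.2, 249.2], [13.8, 94.5], -0.3)
```

View pics/mos.png

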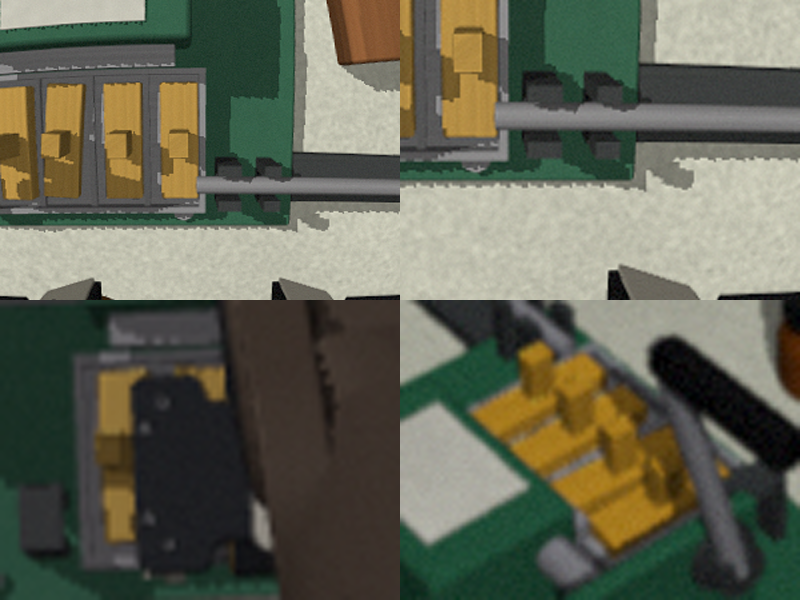

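The mosaic shows the bolt fully drawn again. Carrier 3 (mosaic (60,145)) is now flat but turned about 4° in its slot, and carriers 1 and 2 are good. I regrasp carrier 3 by its tab, straighten it and set it down again, then probe with gentle pushes.

```bash
python3 -m inch '0.015 -0.025 0 -0.145 0.05; 0.03 -0.05 0 -0.29 0.05; 0.046 -0.077 0 -0.435 0.05; 0.046 -0.077 0 -0.58 0.05; 0.046 -0.077 0 -0.725 0.05'; python3 -m inch '0 0 0 -0.145 0.05; 0 0 0 -0.29 0.05; 0 0 0 -0.435 0.05; 0 0 0 -0.58 0.05; 0 0 0 -0.725 0.05'; python3 -m inch '0 0 0 -0.056 0.05; 0 0 0 -0.056 0.05; 0 0 0 -0.056 0.05; 0 0 0 -0.056 0.05'
python3 - <<'E'
from h import *
x,y=press(0,.018);togo(x,y,.216,np.pi/2+PY)
im=save('wrist','q1.png'); [print(b) for b in brass('wrist',im,zf=.032,amin=300)]
for r in arm.place_of('wrist','carrier1'):print(np.round(r['point']),round(r['conf'],2),atz('wrist',r['point'],.02).round(4))
E
```

```text
clock: 47.3
position: [0.5788, 0.0096, 0.3645]
ee_rot: [-2.923, -1.15, 0.0]
force: [-0.2, -0.3, -0.5]
width: 0.54
gripper_force: 0.0
clock: 47.8
position: [0.5784, 0.0082, 0.3645]
ee_rot: [2.328, 2.11, -0.001]
force: [-0.9, 0.3, -0.2]
width: 0.545
gripper_force: 0.0
clock: 48.2
position: [0.5783, 0.0091, 0.3647]
ee_rot: [2.274, 2.167, -0.0]
force: [0.5, 0.4, 0.1]
width: 0.544
gripper_force: 0.0
tcp [0.5783 0.0091 0.3647] yaw 1.522 j7 -0.49 togo [-6.000e-04 -1.000e-04  1.487e-01] roll -0.066 tilt [-0. -0.]
([185.0, 317.0], [578.9, 42.5], [24.4, 80.3], 0.8)
([221.0, 320.0], [580.2, 9.6], [27.7, 79.6], -2.9)
([228.0, 172.0], [440.5, 9.3], [42.7, 53.9], -55.9)
([282.0, 323.0], [580.3, -51.4], [72.6, 79.4], 0.8)
([344.0, 210.0], [463.9, -112.7], [18.6, 72.8], 78.8)
([345.0, 429.0], [683.2, -123.8], [17.6, 71.9], -84.2)
([391.0, 394.0], [646.1, -173.0], [38.2, 389.2], -2.8)
[263. 322.] 0.68 [ 0.5799 -0.0322  0.02  ]
[184. 319.] 0.62 [0.5812 0.0418 0.02  ]
[297. 326.] 0.6 [ 0.5825 -0.0666  0.02  ]
[221. 321.] 0.6 [0.581  0.0086 0.02  ]
```

```bash
python3 -m inch '0 0.001 0.04 0 0.05; 0 0.001 0.08 0 0.05; 0 0.001 0.12 0 0.05; 0 0.001 0.145 0 0.05; 0 0.001 0.1485 0 0.05'; python3 -m inch '0 0 0 0 0; 0 0 0 0 0; 0 0 0 0 0; 0 0 0 0 0; 0 0 0 0 0' 20; python3 -m inch '0 0 0 0 0; 0 0 0 0 0; 0 0 0 0 0' 40; python3 -m inch '0 0 -0.01 0 0; 0 0 -0.02 0 0; 0 0 -0.03 0 0; 0 0 -0.03 -0.066 0; 0 0 -0.03 -0.066 0'
python3 - <<'E'
from h import *
x,y=press(0,.018);togo(x,y,.216,np.pi/2+PY)
im=save('wrist','q2.png'); [print(b) for b in brass('wrist',im,zf=.062,amin=300)]
E
```

```text
clock: 48.8
position: [0.578, 0.0091, 0.2132]
ee_rot: [-2.27, -2.167, 0.007]
force: [-0.5, 0.1, 1.1]
width: 0.545
gripper_force: 0.0
clock: 49.3
position: [0.5794, 0.0094, 0.2171]
ee_rot: [2.272, 2.169, 0.001]
force: [-1.4, -0.2, 5.4]
width: 0.172
gripper_force: 20.0
clock: 49.6
position: [0.5794, 0.0094, 0.217]
ee_rot: [2.272, 2.169, 0.001]
force: [-1.7, -0.4, 6.8]
width: 0.169
gripper_force: 40.0
clock: 50.1
position: [0.5794, 0.0094, 0.2472]
ee_rot: [2.198, 2.244, 0.001]
force: [-1.3, 0.7, -2.3]
width: 0.173
gripper_force: 40.0
tcp [0.5794 0.0094 0.2472] yaw 1.592 j7 -0.53 togo [-0.0009 -0.0013  0.0312] roll 0.003 tilt [ 0.001 -0.   ]
([215.0, 317.0], [578.7, 49.1], [20.5, 68.2], 1.1)
([261.0, 105.0], [462.5, 21.0], [46.0, 47.1], 30.5)
([287.0, 319.0], [580.6, 7.1], [36.0, 79.4], 1.1)
([348.0, 279.0], [560.2, -22.0], [4.8, 37.6], 88.6)
([347.0, 360.0], [602.3, -21.2], [4.8, 37.6], -86.4)
([388.0, 328.0], [576.4, -45.0], [27.7, 204.7], 1.3)
([449.0, 484.0], [700.4, -114.1], [9.7, 51.1], 0.8)
```

```bash
python3 -m inch '-0.001 -0.001 0.01 0 0; -0.001 -0.001 0.02 0 0; -0.001 -0.001 0.026 0 0; -0.001 -0.001 0.028 0 0; -0.001 -0.001 0.028 0 0'; python3 -m inch '0 0 0.001 0 0; 0 0 0.001 0 0'; python3 -m inch '0 0 0.001 0 0; 0 0 0.001 0 0'; python3 -m inch '0 0 0.001 0 0; 0 0 0.001 0 0'
```

```text
clock: 50.65
position: [0.578, 0.0085, 0.2177]
ee_rot: [-2.199, -2.243, 0.001]
force: [0.5, -0.6, -2.0]
width: 0.17
gripper_force: 40.0
clock: 50.85
position: [0.5784, 0.0085, 0.2172]
ee_rot: [2.199, 2.243, 0.001]
force: [-0.7, 0.2, -3.2]
width: 0.17
gripper_force: 40.0
clock: 51.05
position: [0.5784, 0.0086, 0.2171]
ee_rot: [2.199, 2.243, 0.0]
force: [-2.8, -0.6, 7.4]
width: 0.171
gripper_force: 40.0
clock: 51.25
position: [0.5783, 0.0087, 0.217]
ee_rot: [2.198, 2.242, 0.0]
force: [-6.1, -1.0, 18.2]
width: 0.165
gripper_force: 40.0
```

```bash
python3 -m inch '0 0 -0.001 0 0.04; 0 0 -0.001 0 0.04; 0 0 -0.001 0 0.04; 0 0 -0.001 0 0.04; 0 0 -0.001 0 0.04'; python3 -m inch '0 0 -0.03 0 0.04; 0 0 -0.06 0 0.0; 0 -0.031 -0.06 0 0; 0 -0.031 -0.06 0 0; 0 -0.031 -0.06 0 0' 20;  python3 -m inch '0 0 0 0 0; 0 0 0 0 0;0 0 0.03 0 0; 0 0 0.056 0 0; 0 0 0.06 0 0'; python3 -m inch '0 0 0.002 0 0; 0 0 0.002 0 0'; python3 -m inch '0 0 0.002 0 0; 0 0 0.002 0 0'; python3 -m inch '0 0 0.002 0 0; 0 0 0.002 0 0'
```

```text
clock: 51.75
position: [0.5783, 0.0084, 0.2161]
ee_rot: [-2.199, -2.243, 0.0]
force: [0.3, -0.3, 0.5]
width: 0.434
gripper_force: 0.0
clock: 52.25
position: [0.547, 0.0076, 0.2762]
ee_rot: [2.199, 2.243, -0.001]
force: [1.1, -0.9, 0.3]
width: 0.136
gripper_force: 0.0
clock: 52.75
position: [0.5465, 0.0075, 0.2135]
ee_rot: [-2.197, -2.241, 0.005]
force: [0.1, -1.0, 0.7]
width: 0.009
gripper_force: 0.0
clock: 52.95
position: [0.5478, 0.0081, 0.2149]
ee_rot: [2.199, 2.243, 0.001]
force: [0.4, 0.7, 0.0]
width: 0.007
gripper_force: 0.0
clock: 53.15
position: [0.5476, 0.0078, 0.2129]
ee_rot: [2.199, 2.243, 0.001]
force: [-0.0, -0.5, 0.5]
width: 0.004
gripper_force: 0.0
clock: 53.35
position: [0.5474, 0.0078, 0.2104]
ee_rot: [2.199, 2.243, 0.001]
force: [0.2, 0.0, 0.5]
width: 0.007
gripper_force: 0.1
```

```bash
python3 -m inch '0 0 0.001 0 0; 0 0 0.001 0 0'; python3 -m inch '0 0 -0.025 0 0; 0.036 0 -0.025 0 0; 0.036 0 -0.025 0 0; 0.036 0 -0.01 0 0; 0.036 0 -0.005 0 0'; python3 -m inch '0 0 0.002 0 0; 0 0 0.002 0 0'; python3 -m inch '0 0 0.002 0 0; 0 0 0.002 0 0'; python3 -m inch '0 0 0.001 0 0; 0 0 0.001 0 0'; python3 -m inch '0 0 0.001 0 0; 0 0 0.001 0 0'
```

```text
clock: 53.55
position: [0.5474, 0.0079, 0.2103]
ee_rot: [2.198, 2.243, 0.0]
force: [-3.5, -1.6, 13.2]
width: 0.009
gripper_force: 6.6
clock: 54.05
position: [0.5464, 0.0433, 0.2129]
ee_rot: [-2.199, -2.243, 0.002]
force: [2.7, 1.7, 1.6]
width: 0.009
gripper_force: 0.0
clock: 54.25
position: [0.5462, 0.043, 0.2111]
ee_rot: [-2.199, -2.242, 0.003]
force: [0.4, 0.1, 0.8]
width: 0.006
gripper_force: 0.0
clock: 54.45
position: [0.5464, 0.0434, 0.2104]
ee_rot: [2.2, 2.243, -0.001]
force: [-2.1, -1.4, 5.2]
width: 0.006
gripper_force: 2.6
clock: 54.65
position: [0.5464, 0.0435, 0.2103]
ee_rot: [2.199, 2.242, -0.002]
force: [-5.0, -2.1, 17.1]
width: 0.005
gripper_force: 8.6
clock: 54.85
position: [0.5463, 0.0436, 0.2101]
ee_rot: [2.198, 2.242, -0.002]
force: [-9.9, -3.0, 29.1]
width: 0.003
gripper_force: 14.6
```

```bash
python3 -m inch '0 0 -0.05 0 0; 0 0 -0.1 0 0; 0 0 -0.15 0 0.06; 0 0 -0.157 0.1 0.06; 0 0 -0.157 0.2 0.06'; python3 -m inch '0 0 0 0.145 0.06; 0 0 0 0.29 0.06; 0 0 0 0.435 0.06; 0 0 0 0.58 0.06; 0 0 0 0.725 0.06'; python3 -m inch '0 0 0 0.145 0.06; 0 0 0 0.29 0.06; 0 0 0 0.435 0.06; 0 0 0 0.58 0.06; 0 0 0 0.648 0.06'; python3 -m inch '0 0 0 0 0.06; 0 0 0 0 0.06'
python3 - <<'E'
from h import *
togo(.556,-.304,.245,PY)
im=save('wrist','q3.png'); [print(b) for b in brass('wrist',im,zf=.032,amin=300)]
E
```

```text
clock: 55.35
position: [0.5471, 0.0437, 0.3677]
ee_rot: [2.415, 2.005, 0.006]
force: [-0.6, -0.5, -1.0]
width: 0.219
gripper_force: 0.0
clock: 55.85
position: [0.5464, 0.0435, 0.3651]
ee_rot: [2.972, 1.017, -0.0]
force: [-0.3, 0.3, 0.4]
width: 0.63
gripper_force: 0.0
clock: 56.35
position: [0.5464, 0.0436, 0.3651]
ee_rot: [3.141, 0.019, -0.0]
force: [-0.1, -0.1, 0.3]
width: 0.653
gripper_force: 0.0
clock: 56.55
position: [0.5465, 0.0438, 0.3651]
ee_rot: [3.141, 0.031, -0.0]
force: [-1.0, 0.2, 0.3]
width: 0.653
gripper_force: 0.0
tcp [0.5465 0.0438 0.3651] yaw 0.02 j7 -1.9 togo [0.0026 0.3479 0.1202] roll 0.002 tilt [-0. -0.]
([76.0, 557.0], [706.2, -183.8], [79.3, 129.6], 10.9)
([185.0, 404.0], [583.2, -30.7], [27.3, 79.4], 1.5)
([187.0, 321.0], [579.4, 42.0], [23.5, 78.9], 0.9)
([187.0, 359.0], [580.1, 9.4], [24.2, 79.0], 0.5)
([190.0, 442.0], [580.6, -67.4], [32.3, 79.9], 1.4)
([281.0, 123.0], [487.1, 239.9], [16.6, 29.8], 0.8)
([322.0, 355.0], [454.9, 3.9], [23.2, 47.0], -89.9)
([343.0, 447.0], [423.9, -90.0], [21.3, 72.7], 11.0)
([343.0, 191.0], [418.5, 170.3], [20.2, 71.6], -8.7)
([390.0, 417.0], [363.0, -60.5], [18.6, 387.1], -88.8)
```

```bash
python3 -m inch '0 0.047 0 0 0.06; 0 0.094 0 0 0.06; 0 0.141 0 0 0.06; 0 0.188 0 0 0.06; 0.002 0.235 0 0 0.06'; python3 -m inch '0 0.047 0 0 0.06; 0 0.094 0 0 0.06; 0 0.113 0 0 0.06; 0 0.113 0.04 0 0.06; 0 0.113 0.08 0 0.06'; python3 -m inch '0 0 0 0 0.06; 0 0 0.02 0 0.06; 0 0 0.04 0 0.06; 0 0 0.04 0 0.06; 0 0 0.04 0 0'  8; python3 -m inch '0 0 0 0 0; 0 0 0 0 0; 0 0 0 0 0; 0 0 0 0 0; 0 0 0 0 0'; python3 -m inch '0 0 0 0 0; 0 0 0 0 0; 0 0 0 0 0'; python3 -c "
from h import *
togo(.5535,-.145,.245,PY)"
```

```text
clock: 57.1
position: [0.5523, -0.1932, 0.3653]
ee_rot: [3.141, 0.03, 0.0]
force: [1.4, 0.3, -0.5]
width: 0.655
gripper_force: 0.0
clock: 57.6
position: [0.555, -0.3051, 0.2852]
ee_rot: [3.14, 0.027, 0.005]
force: [0.0, 0.0, 0.0]
width: 0.652
gripper_force: 0.0
clock: 58.1
position: [0.5553, -0.3039, 0.2468]
ee_rot: [3.141, 0.029, 0.002]
force: [0.3, 0.4, 0.2]
width: 0.604
gripper_force: 0.0
clock: 58.6
position: [0.5548, -0.3031, 0.2454]
ee_rot: [-3.14, -0.029, 0.0]
force: [-2.5, 0.4, 4.9]
width: 0.192
gripper_force: 8.0
clock: 58.9
position: [0.5549, -0.3032, 0.2455]
ee_rot: [-3.14, -0.029, 0.0]
force: [-1.3, 4.5, 5.0]
width: 0.197
gripper_force: 8.0
tcp [ 0.5549 -0.3032  0.2455] yaw 0.019 j7 -1.32 togo [ 0.0016 -0.1582  0.0006] roll 0.001 tilt [-0.     0.001]
```

```bash
python3 -m inch '0 -0.012 0 0 0; 0 -0.027 0 0 0; 0 -0.042 0 0 0; 0 -0.057 0 0 0; 0 -0.07 0 0 0'; python3 -m inch '0 -0.004 0 0 0; 0 -0.008 0 0 0; 0 -0.008 0 0 0'
```

```text
clock: 59.4
position: [0.5535, -0.2323, 0.2454]
ee_rot: [3.141, 0.029, 0.0]
force: [0.6, -2.7, 3.2]
width: 0.193
gripper_force: 8.0
clock: 59.7
position: [0.5534, -0.2251, 0.2454]
ee_rot: [-3.141, -0.029, 0.0]
force: [-1.6, 2.4, 7.3]
width: 0.193
gripper_force: 8.0
```

```bash
python3 -m inch '0 -0.003 0 0 0; 0 -0.006 0 0 0; 0 -0.006 0 0 0'
```

```text
clock: 60.0
position: [0.5533, -0.2198, 0.2454]
ee_rot: [-3.141, -0.028, -0.0]
force: [-1.8, 0.0, 6.9]
width: 0.195
gripper_force: 8.0
```

```bash
python3 -m inch '0 -0.005 0 0 0; 0 -0.01 0 0 0; 0 -0.015 0 0 0; 0 -0.02 0 0 0'
```

```text
clock: 60.4
position: [0.5529, -0.2004, 0.2454]
ee_rot: [3.141, 0.026, 0.0]
force: [-1.5, -2.4, 6.2]
width: 0.19
gripper_force: 8.0
```

```bash
python3 -m inch '0 -0.005 0 0 0; 0 -0.01 0 0 0; 0 -0.015 0 0 0'
```

```text
clock: 60.7
position: [0.5526, -0.1854, 0.2454]
ee_rot: [3.141, 0.026, 0.0]
force: [-1.0, -2.2, 7.0]
width: 0.191
gripper_force: 8.0
```

```bash
python3 -m inch '0 -0.005 0 0 0; 0 -0.01 0 0 0; 0 -0.015 0 0 0'
```

```text
clock: 61.0
position: [0.5523, -0.1703, 0.2454]
ee_rot: [3.141, 0.027, 0.0]
force: [-2.3, -3.0, 6.0]
width: 0.193
gripper_force: 8.0
```

Friction only. The target is about y = -0.144.

```bash
python3 -m inch '0 -0.005 0 0 0; 0 -0.01 0 0 0; 0 -0.015 0 0 0; 0 -0.02 0 0 0'; python3 -m inch '0 -0.003 0 0 0; 0 -0.006 0 0 0; 0 -0.006 0 0 0'
```

```text
clock: 61.4
position: [0.5519, -0.1504, 0.2454]
ee_rot: [3.141, 0.027, 0.0]
force: [-0.7, -2.6, 7.0]
width: 0.199
gripper_force: 8.0
clock: 61.7
position: [0.5518, -0.1437, 0.2454]
ee_rot: [-3.141, -0.028, 0.0]
force: [-0.3, 0.3, 6.1]
width: 0.196
gripper_force: 8.0
```

```bash
python3 -m inch '0 -0.002 0 0 0; 0 -0.004 0 0 0; 0 -0.004 0 0 0' 30
```

```text
clock: 62.0
position: [0.5518, -0.1424, 0.2454]
ee_rot: [3.139, 0.024, 0.0]
force: [-0.4, -8.8, 6.0]
width: 0.191
gripper_force: 30.0
```

```bash
python3 -m inch '0 -0.002 0 0 0; 0 -0.003 0 0 0; 0 -0.003 0 0 0'; python3 -m inch '0 0.002 0 0 0; 0 0.004 0 0 0.06; 0 0.004 0 0 0.06; 0 0.004 0 0 0.06; 0 0.004 0 0 0.06'; python3 -m inch '0 0 -0.05 0 0.06; 0 0 -0.1 0 0.06; 0 0 -0.15 0 0.06; 0 0 -0.2 0 0.06; 0 0 -0.23 0 0.06';python3 -m inch '0 0 0 0 0.06; 0 0 0 0 0.06'
python3 - <<'E'
from h import *
s=arm.observe();print(s['position'])
o={}
im=save('wrist','z1.png')
for q in ['bolt_knob','lever_grip','lever_pivot']:
  for r in arm.place_of('wrist',q):print(q,np.round(r['point']),round(r['conf'],2),atz('wrist',r['point'],{'bolt_knob':.086,'lever_grip':.23,'lever_pivot':.075}[q]).round(4))
for q in ['lever_grip','bolt_knob']:
  R_=[]
  for c in ['top','scene']:
    arm.get_image(c); r=arm.place_of(c,q); print(c,[(np.round(x['point']),round(x['conf'],2)) for x in r][:2]); R_.append(ray(c,r[0]['point']) if r else None)
  if all(x is not None for x in R_): print(q,tri(R_))
togo(*press(.0696,.189))
E
```

```text
clock: 62.3
position: [0.5517, -0.1419, 0.2454]
ee_rot: [3.136, 0.02, 0.001]
force: [0.0, -16.4, 4.0]
width: 0.191
gripper_force: 30.0
clock: 62.8
position: [0.5517, -0.1404, 0.2449]
ee_rot: [-3.141, -0.029, 0.001]
force: [0.0, 0.7, -0.1]
width: 0.492
gripper_force: 0.0
clock: 63.3
position: [0.552, -0.1404, 0.4795]
ee_rot: [3.141, 0.029, 0.007]
force: [1.5, -0.3, 0.3]
width: 0.653
gripper_force: 0.0
clock: 63.5
position: [0.5518, -0.1407, 0.4754]
ee_rot: [3.141, 0.029, 0.001]
force: [-0.9, -0.4, -1.0]
width: 0.654
gripper_force: 0.0
[ 0.5517727  -0.14071633  0.47541923]
bolt_knob [210. 324.] 0.63 [ 0.5529 -0.1469  0.086 ]
lever_pivot [168.  83.] 0.73 [0.6024 0.1368 0.075 ]
lever_pivot [ 75. 361.] 0.27 [ 0.6921 -0.1808  0.075 ]
top [(array([224., 314.]), 0.66), (array([177., 208.]), 0.59)]
scene [(array([285., 332.]), 0.78), (array([325., 336.]), 0.47)]
lever_grip (array([ 0.53916628, -0.00098114,  0.05225727]), [np.float64(0.03448981399123123), np.float64(0.03448981399123118)])
top [(array([228., 365.]), 0.56)]
scene [(array([243., 271.]), 0.62)]
bolt_knob (array([ 0.55176659, -0.14075809,  0.08535927]), [np.float64(0.005006687437247441), np.float64(0.005006687437247442)])
tcp [ 0.5519 -0.1411  0.4751] yaw 0.018 j7 -1.5 togo [ 0.0985 -0.3201  0.    ] roll None tilt [-0.  0.]
```

```bash
python3 -m inch '0.011 -0.045 0 0 0.06; 0.022 -0.09 0 0 0.06; 0.033 -0.135 0 0 0.06; 0.044 -0.18 0 0 0.06; 0.055 -0.225 0 0 0.06'; python3 -m inch '0 -0.045 0 -0.145 0.06; 0 -0.09 0 -0.29 0.06; 0 -0.095 0 -0.435 0.06; 0 -0.095 0 -0.58 0.06; 0 -0.095 0 -0.725 0.06'; python3 -m inch '0 0 0 -0.145 0.06; 0 0 0 -0.29 0.06; 0 0 0 -0.435 0.06; 0 0 0 -0.58 0.06; 0 0 0 -0.725 0.06'; python3 -m inch '0 0 0 -0.12 0.06; 0 0 0 -0.12 0.06; 0 0 0 -0.12 0.06'
python3 - <<'E'
from h import *
import pickle
s=arm.observe();print(s['position'])
cal=arm.get_calibration('wrist');im=save('wrist','z2.png')
o=[]
for r in arm.place_of('wrist','lever_grip'):
    print(np.round(r['point']),round(r['conf'],2),atz('wrist',r['point'],.23,cal).round(4)); o.append(ray('wrist',r['point'],cal))
for r in arm.silhouettes('wrist','lever_grip')[:2]:
    rr=r['region'];ys,xs=np.nonzero(rr);print(r['conf'],rr.sum(),xs.min(),xs.max(),ys.min(),ys.max())
pickle.dump(o,open('g1.pkl','wb'))
togo(.6445,.182,.39,np.pi/2+PY)
E
```

```text
clock: 64.6
position: [0.603, 0.0865, 0.4754]
ee_rot: [3.141, 0.027, 0.001]
force: [-0.4, 0.1, -0.2]
width: 0.652
gripper_force: 0.0
clock: 65.1
position: [0.6011, 0.1806, 0.4751]
ee_rot: [-2.923, -1.151, 0.0]
force: [0.8, -0.4, -0.5]
width: 0.65
gripper_force: 0.0
clock: 65.6
position: [0.6012, 0.1797, 0.4752]
ee_rot: [2.327, 2.111, -0.0]
force: [-0.6, -1.1, 0.1]
width: 0.654
gripper_force: 0.0
clock: 65.9
position: [0.6013, 0.1797, 0.4751]
ee_rot: [-2.207, -2.236, 0.0]
force: [-0.3, -0.4, -0.2]
width: 0.652
gripper_force: 0.0
[0.60125304 0.17965756 0.47512997]
[254. 383.] 0.55 [0.6436 0.1816 0.23  ]
[ 63. 382.] 0.29 [0.6384 0.3013 0.23  ]
0.7 4610 310 402 198 325
0.7 80 297 308 364 370
tcp [0.6011 0.1798 0.4753] yaw 1.585 j7 -0.65 togo [0.0015 0.0434 0.0853] roll -0.003 tilt [ 0. -0.]
```

```bash
python3 -m inch '0.001 0.02 0 0 0.06; 0.001 0.042 0 0 0.06; 0.001 0.042 0.01 0 0.06;0.001 0.042 0.01 0 0.06'
python3 - <<'E'
from h import *
import pickle
cal=arm.get_calibration('wrist');im=save('wrist','z3.png')
g=pickle.load(open('g1.pkl','rb'))[0]
for r in arm.place_of('wrist','lever_grip'):
    print(np.round(r['point']),round(r['conf'],2),atz('wrist',r['point'],.23,cal).round(4),tri([g,ray('wrist',r['point'],cal)]))
for r in arm.silhouettes('wrist','lever_grip')[:2]:
    m=r['region'].astype(np.uint8);ys,xs=np.nonzero(m)
    for row in range(ys.min(),ys.max(),15):
        c=np.nonzero(m[row])[0]
        if len(c): print(row,c.min(),c.max(),atz('wrist',(row,c.min()),.23,cal)[:2].round(4),atz('wrist',(row,c.max()),.23,cal)[:2].round(4))
togo(.6436,.1816,.389,np.pi/2+PY)
E
```

```text
clock: 66.45
position: [0.6429, 0.1814, 0.4634]
ee_rot: [-2.203, -2.238, 0.004]
force: [-0.1, 0.2, -1.0]
width: 0.652
gripper_force: 0.0
[262. 319.] 0.77 [0.6432 0.181  0.23  ] (array([0.64319446, 0.18222048, 0.23269192]), [np.float64(0.00023938299258625907), np.float64(0.00023938299258618003)])
202 329 330 [0.6486 0.2183] [0.6492 0.2184]
217 305 338 [0.6347 0.2091] [0.6541 0.2095]
232 306 338 [0.6353 0.2   ] [0.6544 0.2003]
247 271 338 [0.6141 0.1902] [0.6547 0.1909]
262 280 338 [0.6194 0.1807] [0.655  0.1813]
277 287 338 [0.6236 0.1708] [0.6553 0.1714]
292 295 336 [0.6285 0.1607] [0.6544 0.1612]
307 301 336 [0.6323 0.1502] [0.6547 0.1506]
322 308 335 [0.6368 0.1393] [0.6545 0.1395]
362 246 250 [0.5933 0.105 ] [0.5962 0.1052]
377 245 253 [0.5914 0.0914] [0.5973 0.0918]
tcp [0.6425 0.1818 0.4654] yaw 1.588 j7 -0.63 togo [-0.0002  0.0012  0.0764] roll -0.001 tilt [-0. -0.]
```

```bash
python3 -m inch '0 0.002 0.035 0 0.06; 0 0.002 0.06 0 0.06; 0 0.002 0.075 0 0.06; 0 0.002 0.075 0 0.06; 0 0.002 0.075 0 0.06' 50; python3 -m inch '0 0 0 0 0; 0 0 0 0 0; 0 0 0 0 0; 0 0 0 0 0; 0 0 0 0 0' 50;  python3 -m inch '0 0 0 0 0; 0 0 0 0 0; 0 0 0 0 0; 0 0 0 0 0; 0 0 0 0 0' 50
```

```text
clock: 67.1
position: [0.6452, 0.1818, 0.3913]
ee_rot: [2.202, 2.24, 0.002]
force: [0.3, -0.4, -0.3]
width: 0.659
gripper_force: 0.0
clock: 67.6
position: [0.6451, 0.1815, 0.3904]
ee_rot: [2.203, 2.24, 0.0]
force: [0.7, -0.4, 0.2]
width: 0.272
gripper_force: 0.0
clock: 68.1
position: [0.6445, 0.1817, 0.3902]
ee_rot: [-2.201, -2.24, 0.003]
force: [-5.8, -1.4, 3.8]
width: 0.203
gripper_force: 50.0
```

```bash
python3 -m inch '0 -0.008 -0.0016 0 0; 0 -0.0157 -0.0032 0 0; 0 -0.024 -0.004 0 0; 0 -0.0316 -0.0048 0 0; 0 -0.0395 -0.005 0 0'
```

```text
clock: 68.6
position: [0.6076, 0.1806, 0.3969]
ee_rot: [2.201, 2.235, 0.011]
force: [10.9, 0.9, -0.6]
width: 0.203
gripper_force: 50.0
```

```bash
python3 -m inch '0 -0.008 0.0002 0 0; 0 -0.016 0.0006 0 0; 0 -0.024 0.0018 0 0; 0 -0.032 0.0032 0 0; 0 -0.0397 0.005 0 0'
```

```text
clock: 69.1
position: [0.5686, 0.1801, 0.3935]
ee_rot: [2.2, 2.233, 0.016]
force: [11.6, -0.3, 6.8]
width: 0.205
gripper_force: 50.0
```

```bash
python3 -m inch '0 -0.0077 0.0022 0 0; 0 -0.0153 0.0047 0 0; 0 -0.0227 0.0077 0 0; 0 -0.03 0.011 0 0; 0 -0.0371 0.0146 0 0'
```

```text
clock: 69.6
position: [0.5317, 0.1796, 0.3786]
ee_rot: [2.2, 2.234, 0.016]
force: [12.4, -0.2, 7.3]
width: 0.206
gripper_force: 50.0
```

```bash
python3 -m inch '0 -0.0069 0.004 0 0; 0 -0.0136 0.0084 0 0; 0 -0.0201 0.0131 0 0; 0 -0.0264 0.018 0 0; 0 -0.0324 0.0234 0 0'; python3 -m inch '0 0 0 0 0; 0 0 0 0 0'
```

```text
clock: 70.1
position: [0.4995, 0.1791, 0.3552]
ee_rot: [2.2, 2.234, 0.015]
force: [12.4, -2.5, 9.9]
width: 0.201
gripper_force: 50.0
clock: 70.3
position: [0.4992, 0.1791, 0.3547]
ee_rot: [2.2, 2.235, 0.013]
force: [11.2, -2.3, 9.2]
width: 0.205
gripper_force: 50.0
```

```bash
python3 -m inch '0 -0.002 0.0018 0 0; 0 -0.004 0.0037 0 0; 0 -0.004 0.0037 0 0'; python3 -m inch '0 -0.002 0.0018 0 0; 0 -0.002 0.0018 0 0; 0 -0.002 0.0018 0 0'
```

```text
clock: 70.6
position: [0.4953, 0.179, 0.3512]
ee_rot: [2.2, 2.234, 0.014]
force: [10.1, -3.7, 11.8]
width: 0.202
gripper_force: 50.0
clock: 70.9
position: [0.4936, 0.1789, 0.3494]
ee_rot: [2.2, 2.234, 0.014]
force: [10.8, -2.1, 9.6]
width: 0.203
gripper_force: 50.0
```

```bash
python3 -m inch '0 -0.002 0.0018 0 0; 0 -0.003 0.0027 0 0; 0 -0.003 0.0027 0 0'
```

```text
clock: 71.2
position: [0.4918, 0.1789, 0.3481]
ee_rot: [2.2, 2.231, 0.019]
force: [13.8, -4.2, 19.2]
width: 0.202
gripper_force: 50.0
```

```bash
python3 -m inch '0 -0.002 0.0018 0 0; 0 -0.003 0.0027 0 0; 0 -0.003 0.0027 0 0'
```

```text
clock: 71.5
position: [0.4904, 0.1788, 0.3473]
ee_rot: [2.199, 2.228, 0.025]
force: [15.4, -7.9, 34.5]
width: 0.203
gripper_force: 50.1
```

The end stop is felt, since the force is climbing. I ease back slowly along the arc at about 0.4 rad/s, still gripped.

```bash
python3 -m inch '0 0.0024 -0.0022 0 0; 0 0.0048 -0.0044 0 0; 0 0.0072 -0.0066 0 0; 0 0.0096 -0.0088 0 0; 0 0.012 -0.0109 0 0'; python3 -m inch '0 0.0048 -0.0043 0 0; 0 0.0097 -0.0084 0 0; 0 0.0148 -0.0123 0 0; 0 0.0201 -0.0159 0 0; 0 0.0255 -0.0194 0 0'; python3 -m inch '0 0.0055 -0.0032 0 0; 0 0.0111 -0.0062 0 0; 0 0.0169 -0.009 0 0; 0 0.0228 -0.0116 0 0; 0 0.0287 -0.0139 0 0'; python3 -m inch '0 0.0061 -0.002 0 0; 0 0.0122 -0.0039 0 0; 0 0.0184 -0.0055 0 0; 0 0.0247 -0.0068 0 0; 0 0.031 -0.0079 0 0'
```

```text
clock: 72.0
position: [0.4989, 0.179, 0.3536]
ee_rot: [2.202, 2.236, 0.011]
force: [13.7, 1.6, -4.2]
width: 0.211
gripper_force: 50.0
clock: 72.5
position: [0.523, 0.1794, 0.3717]
ee_rot: [2.203, 2.239, 0.004]
force: [8.4, 3.9, -10.4]
width: 0.201
gripper_force: 50.0
clock: 73.0
position: [0.5507, 0.1802, 0.3859]
ee_rot: [-2.202, -2.24, 0.0]
force: [4.5, 0.6, -7.1]
width: 0.204
gripper_force: 50.0
clock: 73.5
position: [0.582, 0.1803, 0.3933]
ee_rot: [-2.203, -2.24, 0.001]
force: [-1.6, 0.8, 0.7]
width: 0.203
gripper_force: 50.0
```

```bash
python3 -m inch '0 0.0063 -0.0008 0 0; 0 0.0127 -0.0014 0 0; 0 0.0191 -0.0017 0 0; 0 0.0255 -0.0018 0 0; 0 0.0319 -0.0016 0 0'; python3 -m inch '0 0.0064 0.0005 0 0; 0 0.0127 0.0012 0 0; 0 0.0191 0.0021 0 0; 0 0.0254 0.0033 0 0; 0 0.0316 0.0048 0 0'; python3 -m inch '0 0 0 0 0; 0 0 0 0 0; 0 0 0 0 0'
```

```text
clock: 74.0
position: [0.6141, 0.1807, 0.395]
ee_rot: [2.203, 2.239, -0.001]
force: [-1.9, -3.3, 9.0]
width: 0.204
gripper_force: 50.0
clock: 74.5
position: [0.6453, 0.1812, 0.3901]
ee_rot: [-2.203, -2.24, 0.003]
force: [-16.8, -6.0, 16.1]
width: 0.202
gripper_force: 50.0
clock: 74.8
position: [0.6447, 0.1813, 0.3903]
ee_rot: [-2.202, -2.24, 0.004]
force: [-9.7, -6.3, 6.2]
width: 0.206
gripper_force: 50.0
```

```bash
python3 -m inch '0 0 0 0 0.06; 0 0 0 0 0.06; 0 0 0 0 0.06; 0 0 0 0 0.06; 0 0 0 0 0.06'; python3 -m inch '0 0 -0.03 0 0.06; 0 0 -0.06 0 0.06; 0 0 -0.09 0 0.06; 0 0 -0.09 0 0.06'; python3 -m inch '-0.04 -0.02 0 0 0.06; -0.08 -0.04 0 0 0.06; -0.12 -0.06 0 0 0.06; -0.155 -0.065 0 0 0.06; -0.155 -0.065 0 0 0.06';python3 -m inch '0 0 0 0 0.06; 0 0 0 0 0.06'
python3 - <<'E'
from h import *
s=arm.observe();print(s['position'])
im=save('wrist','e1.png'); [print(b) for b in brass('wrist',im,zf=.032,amin=300)]
for q,z in [('bolt_knob',.086),('lever_grip',.23),('keeper',.03),('carrier1',.02)]:
  for r in arm.place_of('wrist',q):
    if r['conf']>.4: print(q,np.round(r['point']),round(r['conf'],2),atz('wrist',r['point'],z).round(4))
im=save('top','e2.png');a=cv2.imread('pics/top0.png')[:,:,::-1]
d=np.abs(im.astype(int)-a).max(2)>60
m=cv2.morphologyEx(d.astype(np.uint8),cv2.MORPH_OPEN,np.ones((3,3)))
n,l,st,ce=cv2.connectedComponentsWithStats(m); print([(ce[i].round().tolist(),int(st[i,4])) for i in range(1,n) if st[i,4]>25])
for b in ['tool_jar','flux_jar','bench_pin','file','wax_block']:
  print(b,[(np.round(r['point']).tolist(),round(r['conf'],2)) for r in arm.place_of('top',b)][:1])
E
```

```text
clock: 75.3
position: [0.6453, 0.1817, 0.3902]
ee_rot: [2.202, 2.24, 0.001]
force: [0.5, -0.1, -0.1]
width: 0.59
gripper_force: 0.0
clock: 75.7
position: [0.6455, 0.1825, 0.485]
ee_rot: [2.201, 2.238, 0.011]
force: [0.1, 0.5, -0.1]
width: 0.654
gripper_force: 0.0
clock: 76.2
position: [0.5826, 0.0193, 0.4795]
ee_rot: [2.21, 2.23, -0.005]
force: [-0.1, 0.1, 0.5]
width: 0.653
gripper_force: 0.0
clock: 76.4
position: [0.5828, 0.0267, 0.4801]
ee_rot: [-2.201, -2.241, -0.001]
force: [0.3, 0.3, -0.7]
width: 0.654
gripper_force: 0.0
[0.5827844  0.02665661 0.48007172]
([19.0, 208.0], [448.2, 246.7], [15.2, 96.4], 0.9)
([187.0, 322.0], [586.9, 42.5], [23.7, 63.1], 1.1)
([209.0, 202.0], [438.8, 12.1], [36.2, 51.4], -48.6)
([214.0, 322.0], [588.0, 9.7], [25.4, 62.6], 1.1)
([246.0, 323.0], [589.7, -30.6], [30.4, 65.8], 1.1)
([273.0, 321.0], [589.2, -67.0], [32.1, 62.4], 1.1)
([343.0, 192.0], [410.0, -178.3], [27.7, 99.0], 81.3)
([348.0, 450.0], [771.6, -171.5], [20.4, 97.1], -83.1)
([371.0, 377.0], [673.2, -211.7], [35.9, 53.3], 10.7)
([388.0, 429.0], [727.4, -255.0], [26.4, 531.8], 1.0)
([469.0, 10.0], [-262.3, -709.1], [79.2, 182.8], 41.2)
bolt_knob [349. 290.] 0.64 [ 0.5525 -0.1415  0.086 ]
lever_grip [ 20. 421.] 0.76 [0.6447 0.1815 0.23  ]
keeper [153. 291.] 0.91 [0.55   0.0808 0.03  ]
carrier1 [186. 320.] 0.84 [0.584  0.0413 0.02  ]
carrier1 [213. 316.] 0.76 [0.5803 0.0086 0.02  ]
carrier1 [246. 318.] 0.75 [ 0.5829 -0.0336  0.02  ]
[([276.0, 98.0], 572), ([259.0, 137.0], 4339), ([304.0, 171.0], 901), ([334.0, 214.0], 94), ([155.0, 251.0], 551), ([416.0, 247.0], 141), ([373.0, 371.0], 21355), ([386.0, 287.0], 67), ([247.0, 293.0], 422), ([425.0, 290.0], 167), ([629.0, 388.0], 66), ([611.0, 415.0], 1314), ([633.0, 409.0], 170)]
tool_jar [([188.0, 460.0], 0.66)]
flux_jar []
bench_pin [([167.0, 380.0], 0.66)]
file [([250.0, 194.0], 0.65)]
wax_block [([186.0, 161.0], 0.59)]
```

```bash
python3 -c "
from cell import arm
print(arm.sign_off())"
```

```text
the job is handed in; nothing more can be done
None
```

Job handed in, but it may be judged a fail: on the first slide the bolt jammed on carrier 3 and the wrist force read about 125 N along y (about 139 N in all), over the 120 N limit. I drew the bolt back, reseated that carrier and slid it fully home past all four carriers, then pulled the lever to its stop and eased it back to rest at about 0.4 rad/s without letting go.

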